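# Hang the copper backing paddles on their hook, largest first

## Robot

A 7-joint arm with a two-finger parallel gripper is mounted at the origin on the work surface. World frame = base frame: x ahead of the robot, y to its left, z up, the work surface at z = 0. Lengths are in mm, angles in rad, forces in N, time in s.
With the tool pointing down it reaches from about 400 to 875 mm from the base axis. Payload 4.4 kg.
Tool frame: the origin (TCP) lies midway between the tips of the shut fingers; the grasp point (between the pads) lies 19 mm behind it (ctrl.grip_point_offset is the distance from the TCP to the grasp point, in mm); z points along the fingers, y is the direction in which the jaws open and shut (so a half turn about z gives the same grasp; the last joint's range is limited). The gripper opens to 85 mm and grips with 20 to 120 N. Pads are 22 mm wide; open, the fingers measure 114 mm over their backs; the gripper's body (76 mm by 85 mm) begins 54 mm behind the grasp point. The pads swing forward as they close: fully open they stand 13 mm farther back than shut.
Start: joints at [1.164, 0.628, 0.038, 1.517, -0.027, 0.996, -0.02], TCP at [217.285, -612.622, 231.313] pointing down, gripper open.
Joint ranges: [-3.06, 3.06], [-0.37, 2.12], [-1.25, 1.32], [0.18, 2.47], [-1.1, 4.24], [0.23, 1.98], [-2.94, 2.94]. Speed limits (rad/s): [2.57, 2.57, 3.14, 3.14, 3.14, 3.14, 3.14].

## Interface

Orientations are given as [roll, pitch, yaw] about the fixed x, y, z axes, in that order (R = Rz(yaw) Ry(pitch) Rx(roll)).
In Python, from cell import ctrl, imaging, models gives the robot as it stands. The module is installed in compiled form; this text tells all that it offers.
- The arm moves only by the tool drive_tool, never from a script. Its argument "deltas" is text: rows parted by semicolons, each of 5 numbers parted by spaces: the shift along the tool's x, y, z in m, then the turn about the tool's z in degrees, then the finger opening in m, from 0 to 0.0854. A call has 1 to 12 rows; each row is the pose to reach, as a shift and turn from the pose commanded when the call began, along the tool's axes at that moment; what a row does not reach only later rows make up. A row lasts 1/8 s, in which the tool goes at most 62.5 mm and 10.7 degrees, less where a joint would pass 70% of its speed; a pose out of reach is approached as far as the arm can. A call with a gripper value outside its range is refused whole. The fingers move at their own pace and stop on an object; the grip force is fixed at half the most. Time passes only in rows, so rows that repeat a pose let the fingers close. It gives the time, the measured TCP pose, the force and the opening at its end, in the units of the state.
- ctrl.read_state(): the state, without advancing time (a new reading comes with each control period).
- imaging.get_image(name): name is "scene" or "top" or "wrist"; returns a dict with "color" (384x512x3 uint8, red, green, blue), "range_z" (384x512 float32, mm along the optical axis (not along the pixel's ray), 0 where there is no reading), "vfov" (degrees; the focal length in pixels is half the picture's height over the tangent of half this angle, whatever the lens; pixels are square), "cx", "cy" (the principal point, pixels), "extrinsics" (4x4, takes a point from camera to world coordinates). Camera axes: x right, y down, z forward; pixel columns grow to the right and rows downward; lengths in mm; the calibration is good to about 2 mm. A picture is of the moment at which its call begins.
- ctrl.finish_job(): hands the job in, once; it reports no verdict.
Trained networks look in a picture, given as the dict that the camera call returned (one of the last four; its "shot" number tells which), for a name from the list of things; names that differ only in an ending like _2 or _b are one class to them, and where a whole thing is asked for, a point or a joint stands for the part that bears it (a point fixed in the world has none). Each returns a list of dicts, best first, with "score" (0 to 1); they miss things now and then, are a little off and sometimes report something else, mostly with a low value. They report only what shows in the picture. A call takes as long as a camera call. They do not tell look-alikes from the thing itself.
- models.spot_in(picture, thing): "point" ([column, row] in pixels, amid what is visible of it).
- models.landmark_of(picture, thing): "point" ([column, row] in pixels: a listed point, or the origin of a listed thing).
The state is a dict: "clock": time; "qpos": joint angles; "qd": joint speeds; "tau": joint torques, N m; "eef_pos": TCP position; "tool_rot": TCP orientation; "force": force on the tool from outside, world axes, zero at the start; "torque": the same for the moment, N m; "width": finger opening in mm.
Only numpy, scipy, OpenCV 4.12 (cv2) and the standard library are available. Lean on these libraries where they do the work, as an engineer would, in place of code of your own. Each camera call takes 0.05 s, during which the arm holds its last target.

## Task

Take the three copper backing paddles out of the rack and hang them by their handle eyes on the hook in order, largest first, then the middle one, then the smallest. Set each down gently on the arm and, while it rests there, push it back until it bears squarely on the red stop (or on the paddle hung before it) with a steady push of about 10 N for half a second, never as much as 20 N. Leave all three hanging still, close together against the stop, and do not disturb the pipe piece, bottle or brush.

Things in the scene. Friction and masses are not known exactly. Their poses are not given: they have to be found in the camera images.
- large_tab (a point): Centre of the flat steel tab at the top of the large paddle's handle, where it is gripped across its edges: tab 16 mm wide (along y), 49 mm tall, 6 mm thick (along x), z up. This point is 35 mm above the eye's top edge, 22 mm below the tab's upper end, 27 mm above the 36 mm wide eye section.
- large_eye (a point): Middle of the top edge of the large paddle's eye, the edge that rests on the hook, 132 mm above the paddle's underside, half-way through the 6 mm thickness; axes as the tab's. The eye is an oblong hole 16 mm wide (y), 34 mm high, right through along x, in a handle section 36 mm wide; an 8 mm bridge lies above it.
- large: The large paddle: copper plate 100 mm wide (y), 90 mm high (z), 6 mm thick (x), with an upright flat steel handle on its upper edge; about 550 g, give or take 15 %. Both faces are alike, so it may hang either way round. Origin: middle of its underside.
- medium_tab (a point): Centre of the flat steel tab at the top of the medium paddle's handle, where it is gripped across its edges: tab 26 mm wide (along y), 49 mm tall, 6 mm thick (along x), z up. This point is 35 mm above the eye's top edge, 22 mm below the tab's upper end, 27 mm above the 36 mm wide eye section.
- medium_eye (a point): Middle of the top edge of the medium paddle's eye, the edge that rests on the hook, 122 mm above the paddle's underside, half-way through the 6 mm thickness; axes as the tab's. The eye is an oblong hole 16 mm wide (y), 34 mm high, right through along x, in a handle section 36 mm wide; an 8 mm bridge lies above it.
- medium: The medium paddle: copper plate 78 mm wide (y), 70 mm high (z), 6 mm thick (x), with an upright flat steel handle on its upper edge; about 380 g, give or take 15 %. Both faces are alike, so it may hang either way round. Origin: middle of its underside.
- small_tab (a point): Centre of the flat steel tab at the top of the small paddle's handle, where it is gripped across its edges: tab 36 mm wide (along y), 49 mm tall, 6 mm thick (along x), z up. This point is 35 mm above the eye's top edge, 22 mm below the tab's upper end, 27 mm above the 36 mm wide eye section.
- small_eye (a point): Middle of the top edge of the small paddle's eye, the edge that rests on the hook, 112 mm above the paddle's underside, half-way through the 6 mm thickness; axes as the tab's. The eye is an oblong hole 16 mm wide (y), 34 mm high, right through along x, in a handle section 36 mm wide; an 8 mm bridge lies above it.
- small: The small paddle: copper plate 56 mm wide (y), 50 mm high (z), 6 mm thick (x), with an upright flat steel handle on its upper edge; about 240 g, give or take 15 %. Both faces are alike, so it may hang either way round. Origin: middle of its underside.
- hook_root (a point): Where the top line of the round steel hook arm (10 mm thick, level) meets the front face of its upright post, 205 mm above the bench. The arm points along this frame's -x; y is level across the arm, z up.
- hook_bend (a point): On the arm's top line, 112 mm out from the post, where the arm bends up at about 45 degrees; its rounded upturned end is 128 mm from the post and 12 mm higher than the arm's top line. An eye carried with its top edge 16 to 20 mm above the arm's top line slips over the upturned end.
- stand: Grey perforated post, 40 mm wide, on a foot plate, with a red stop plate (44 mm wide, from 10 mm above the arm's top line to 34 mm below it), clamped on the arm by hand: its front face is 10 to 50 mm from the post and is not measured, so feel for it. A held paddle pivots a little in the grip: the push grows 2 to 10 N per mm. Origin on the bench below the arm's root, axes as the hook's.
- hook: The hook arm, fixed to the post; origin on the bench below its root.
- rack: Grey bench rack, 190 x 132 mm, 43 mm high, fixed; origin in the middle of its underside. Three grooves across it, 8 mm wide, 35 mm deep, 56 mm apart along its x (at -56, 0 and 56 mm), floor 8 mm above the bench; one paddle stands upright in each, in any order.
- pipe_piece_mid (a point): Bystander: centre of a loose dark steel pipe piece, 60 mm across, 70 mm tall, standing upright.
- bottle_mid (a point): Bystander: centre of a loose white closed bottle, 60 mm across, 150 mm tall.
- brush_grip (a point): Bystander: a loose hand brush lying flat; this point is on its handle.
Mind the look-alikes: they are no part of the job. What is shaped like the medium but purple is not meant.

How it is judged:
By the outcome, as a careful person would: the job done as asked, in the order asked, and still so for the second after the job is handed in, with the robot touching nothing.
It also fails if it takes over 72 s, if anything falls off the work surface, if the arm or the gripper's body presses on something with over 40 N, if the wrist force passes 120 N, or if a joint passes its speed limit or range.

## Working session

There is one attempt and no reset: what is moved stays moved. The work goes in short steps, Python scripts to look and compute and a tool call to move; the robot and the scene stay as the last step left them, time stands still between calls to the robot, and variables do not carry over. Pictures are saved under pics/ and viewed, and the job is handed in when it is done.

Besides the shell and the picture viewer there is one more tool, called after "Request:" in YAML: its name, and indented under it one key for each argument. drive_tool: Moves the arm, as the interface text tells. Its arguments: {"type":"object","properties":{"deltas":{"type":"string"}},"required":["deltas"]}

```bash
ls; mkdir -p pics
cat > h.py <<'E'
import numpy as np, cv2
from cell import ctrl, imaging, models
def K(p):
    h=p["color"].shape[0]; f=h/2/np.tan(np.radians(p["vfov"])/2); return f,p["cx"],p["cy"]
def w(p,c,r,z=None):
    f,cx,cy=K(p); 
    if z is None:
        z=p["range_z"][int(round(r)),int(round(c))]
    return (p["extrinsics"]@np.array([(c-cx)/f*z,(r-cy)/f*z,z,1]))[:3]
def proj(p,X):
    f,cx,cy=K(p); q=np.linalg.inv(p["extrinsics"])@np.append(X,1); return q[0]/q[2]*f+cx,q[1]/q[2]*f+cy,q[2]
def save(p,n,s=1.5):
    cv2.imwrite("pics/"+n,cv2.resize(p["color"][:,:,::-1],None,fx=s,fy=s,interpolation=cv2.INTER_CUBIC))
E
python3 - <<'E'
from h import *
print(ctrl.read_state(), ctrl.grip_point_offset)
for n in ["scene","top","wrist"]:
    p=imaging.get_image(n); save(p,n+"0.png"); print(n,p["vfov"],p["cx"],p["cy"],p["extrinsics"].round(3).tolist())
    for t in ["large_tab","large_eye","medium_tab","medium_eye","small_tab","small_eye","hook_root","hook_bend","rack","stand","pipe_piece_mid","bottle_mid","brush_grip"]:
        for d in models.landmark_of(p,t)[:3]:
            c,r=d["point"]; print(t,round(d["score"],2),[round(c),round(r)],w(p,min(c,511),min(r,383)).round())
E
```

```text
pics
{'clock': 0.0, 'qpos': array([ 1.16419376,  0.62936892,  0.03842943,  1.51840543, -0.0269964 ,
        0.99627843, -0.02002207]), 'qd': array([-1.15496116e-03, -1.74601783e-03, -1.00631366e-05,  5.56518969e-04,
        3.33293375e-04, -9.10242166e-04,  8.89117977e-04]), 'tau': array([-6.95745930e-04, -5.63395393e+01,  1.22630272e+00, -1.93442899e+01,
        1.11056969e-02,  1.06009954e-02, -1.29961961e-05]), 'eef_pos': array([ 217.07603093, -612.00001343,  230.36211481]), 'tool_rot': array([-3.13965034e+00,  2.32618686e-05,  3.40791754e-01]), 'force': array([ 0.31790942,  0.21014   , -0.6309492 ]), 'torque': array([ 0.03368207, -0.01177223,  0.04686279]), 'width': 85.27231240204112} 18.700000000000003
scene 43.14773396325002 249.73330025216933 185.1692158791364 [[0.337, 0.542, -0.77, 1300.294], [0.942, -0.203, 0.269, -259.478], [-0.01, -0.815, -0.579, 745.017], [0.0, 0.0, 0.0, 1.0]]
large_tab 0.93 [337, 178] [589. 179. 182.]
large_eye 0.88 [330, 196] [590. 165. 139.]
medium_tab 0.81 [306, 156] [475. 162. 171.]
medium_tab 0.56 [301, 133] [357. 205. 159.]
medium_eye 0.97 [302, 17
[... 1336 characters left out ...]
end 0.59 [322, 176] [ 324.   28. 1240.]
hook_bend 0.52 [261, 228] [467.  11.  17.]
hook_bend 0.29 [196, 218] [471. 162. 139.]
rack 0.68 [198, 204] [519. 170.  41.]
stand 0.8 [351, 206] [ 532. -220.   11.]
stand 0.59 [199, 204] [520. 168.  43.]
pipe_piece_mid 0.89 [260, 150] [677.  17.   0.]
pipe_piece_mid 0.54 [197, 181] [579. 176.  42.]
bottle_mid 0.75 [130, 154] [627. 333. 112.]
bottle_mid 0.75 [194, 192] [527. 167. 163.]
brush_grip 0.59 [262, 226] [471.   7.  16.]
brush_grip 0.42 [198, 205] [521. 172.  25.]
wrist 62.43527213063316 254.07790676783085 192.5277886875405 [[0.334, -0.893, -0.302, 295.765], [-0.942, -0.317, -0.108, -585.188], [0.0, 0.321, -0.947, 373.391], [0.0, 0.0, 0.0, 1.0]]
```

View pics/scene0.png

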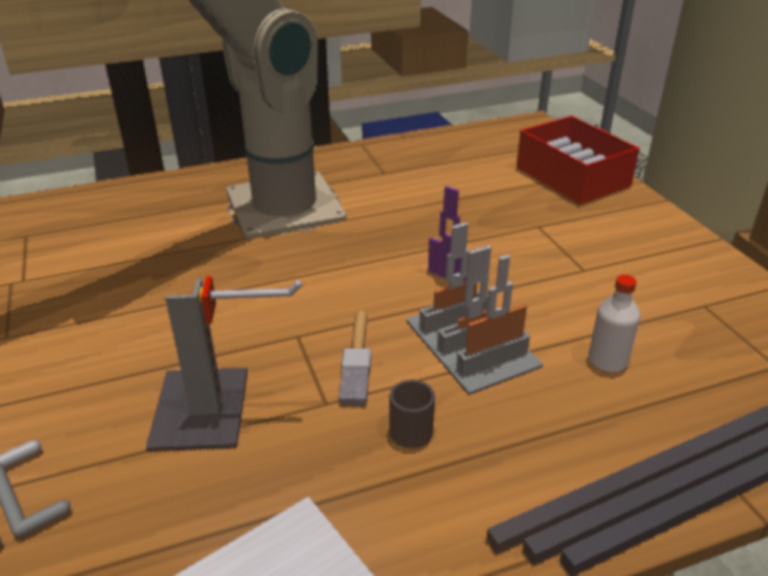

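View pics/top0.png

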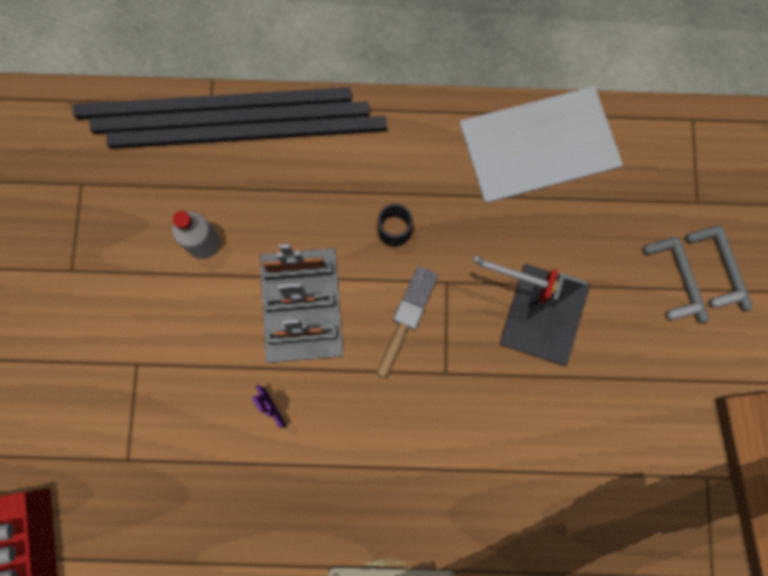

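View pics/wrist0.png

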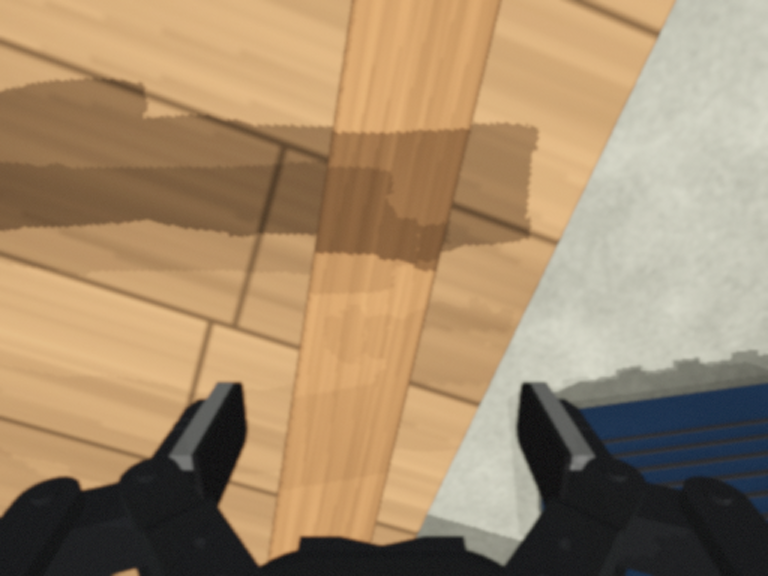

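The scene view shows the rack at about (470,340)/1.5 with the three paddles and the purple look-alike behind it. The hook is on the left, with the red stop at (208,298). The top view shows the arm pointing from the stop towards the rack. Next I'll do the geometry from the depth data.

```bash
cat >> h.py <<'E'
def cloud(p):
    f,cx,cy=K(p); z=p["range_z"].astype(float); v,u=np.indices(z.shape)
    X=np.stack([(u-cx)/f*z,(v-cy)/f*z,z,np.ones_like(z)],-1)@p["extrinsics"].T
    return X[...,:3],z>0
def fitline(P):
    m=P.mean(0); d=np.linalg.svd(P-m)[2][0]; return m,d
E
python3 - <<'E'
from h import *
for n in ["scene","top"]:
    p=imaging.get_image(n); X,ok=cloud(p); c=p["color"].astype(int)
    np.savez("pics/%s.npz"%n,X=X,ok=ok,c=c)
    x,y,z=X[...,0],X[...,1],X[...,2]
    m=ok&(x>400)&(x<640)&(y>60)&(y<280)
    r=m&(abs(z-43)<6)
    if r.sum()>20: print(n,"rack43",r.sum(),cv2.minAreaRect(X[r][:,:2].astype(np.float32)))
    r=m&(z>-5)&(z<60)&(c.max(-1)-c.min(-1)<30)
    print(n,"rackall",r.sum(),cv2.minAreaRect(X[r][:,:2].astype(np.float32)))
    # copper
    r=m&(c[...,0]-c[...,2]>60)&(z>35)
    for lo,hi in [(430,505),(505,560),(560,630)]:
        q=X[r&(x>lo)&(x<hi)]; 
        if len(q)>10: mm,d=fitline(q[:,:2]); print("copper",lo,len(q),mm.round(1),np.degrees(np.arctan2(d[1],d[0])).round(1),q.min(0).round(),q.max(0).round())
        q=X[m&(z>142)&(x>lo)&(x<hi)]
        if len(q)>5: print("tab",len(q),q.mean(0).round(1),np.median(q,0).round(1),q.min(0).round(),q.max(0).round())
    a=ok&(x>500)&(x<640)&(y>-215)&(y<-80)&(z>185)&(z<235)
    q=X[a]; mm,d=fitline(q[:,:2]); print("arm",len(q),mm.round(1),np.degrees(np.arctan2(d[1],d[0])).round(1),q.min(0).round(1),q.max(0).round(1))
    for pt in sorted(q.tolist(),key=lambda t:t[1])[::max(1,len(q)//25)]: print(np.round(pt,1),end=" ")
    red=ok&(c[...,0]>130)&(c[...,1]<70)&(y<-100)&(y>-300); q=X[red]; print("\nred",len(q),np.median(q,0).round(1),q.min(0).round(),q.max(0).round())
E
```

```text
scene rack43 646 ((530.8798217773438, 167.40243530273438), (136.12283325195312, 116.39157104492188), 6.696336269378662)
scene rackall 2359 ((526.5012817382812, 169.94920349121094), (156.2341766357422, 214.85531616210938), 88.58379364013672)
copper 430 60 [478.3 137.8] 95.8 [470. 123.  52.] [483. 201.  79.]
tab 191 [476.3 161.1 166.4] [476.3 161.2 166.7] [469. 148. 143.] [482. 176. 189.]
copper 505 45 [531.7 165. ] -84.9 [524. 141.  46.] [537. 190. 121.]
tab 218 [532.  166.5 161.2] [532.  166.1 161.2] [525. 149. 142.] [538. 186. 179.]
copper 560 219 [584.9 194.3] 95.6 [577. 125.  45.] [595. 226. 197.]
tab 202 [587.3 174.1 167.4] [587.5 173.8 166.5] [582. 158. 142.] [592. 194. 198.]
arm 397 [ 553.9 -165.6] -110.2 [ 515.6 -214.9  185.1] [ 576.2 -103.2  216.9]
[ 550.4 -214.9  208.5] [ 542.9 -213.3  198.2] [ 538.4 -212.   215.7] [ 532.9 -210.5  206.8] [ 542.6 -208.7  203.8] [ 541.9 -206.9  202.8] [ 545.  -204.1  199.6] [ 543.9 -199.5  204.6] [ 544.6 -194.1  203.7] [ 547.4 -188.8  204.2] [ 548.6 -183.5  203.7] [ 548.7 -178.   202.4] [ 554.6 -173.1  205.2] [ 555.7 -167.7  204.6] [ 556.7 -16
[... 1019 characters left out ...]
  185.4] [ 574.8 -101.3  221.1]
[ 547.2 -214.9  213.8] [ 531.1 -214.   216.6] [ 537.9 -212.2  215.5] [ 538.3 -211.   202. ] [ 532.9 -209.8  206.8] [ 516.4 -208.4  211.7] [ 525.3 -207.5  187. ] [ 520.4 -205.9  213.5] [ 541.7 -203.4  206.3] [ 539.6 -197.2  204.6] [ 548.9 -191.2  202.3] [ 541.9 -186.6  202.9] [ 545.7 -179.6  205.1] [ 552.4 -175.4  204.5] [ 548.5 -169.4  201.2] [ 551.4 -163.8  207.5] [ 558.5 -157.7  205.1] [ 561.  -151.4  203.4] [ 556.3 -147.   203.3] [ 558.6 -140.6  202.4] [ 560.1 -135.8  204.9] [ 567.4 -129.6  201.9] [ 566.3 -124.6  206. ] [ 570.9 -118.1  205. ] [ 570.9 -112.5  213.7] [ 566.4 -106.1  213.2] 
red 50 [ 537.9 -214.4  215.4] [ 518. -224.  210.] [ 556. -208.  218.]
```

```bash
cat >> h.py <<'E'
def go(x,y,z,yawdeg):
    """deltas (m, deg) from the measured pose to a world TCP target"""
    s=ctrl.read_state(); p=s["eef_pos"]; yaw=s["tool_rot"][2]
    from scipy.spatial.transform import Rotation as R
    M=R.from_euler("xyz",s["tool_rot"]).as_matrix()
    d=M.T@(np.array([x,y,z])-p)/1000
    t=-((yawdeg-np.degrees(yaw)+180)%360-180)
    print("t=%.2f"%s["clock"],"pos",p.round(1),"yaw %.2f"%np.degrees(yaw),"F",s["force"].round(1),"w %.1f"%s["width"],"q7 %.2f"%s["qpos"][6]); print("DELTA",d.round(4),"turn %.1f"%t)
E
python3 -c "
from h import *
go(548,-185,290,70)"
```

```text
t=2.20 pos [ 217.3 -612.6  231.3] yaw 19.53 F [ 0.2 -0.3 -0.8] w 85.1 q7 -0.02
DELTA [ 0.4546 -0.2925 -0.0586] turn -50.5
```

Request:
drive_tool:
  deltas: "0.1 -0.05 -0.059 -10 0.0854; 0.455 -0.293 -0.059 -50 0.0854; 0.455 -0.293 -0.059 -50 0.0854; 0.455 -0.293 -0.059 -50 0.0854; 0.455 -0.293 -0.059 -50 0.0854; 0.455 -0.293 -0.059 -50 0.0854; 0.455 -0.293 -0.059 -50 0.0854; 0.455 -0.293 -0.059 -50 0.0854; 0.455 -0.293 -0.059 -50 0.0854; 0.455 -0.293 -0.059 -50 0.0854; 0.455 -0.293 -0.059 -50 0.0854; 0.455 -0.293 -0.059 -50 0.0854"

```text
clock: 3.7
eef_pos: [547.3, -186.1, 290.2]
tool_rot: [-3.141, 0.001, 1.211]
force: [-0.7, 0.1, -0.6]
width: 85.4
```

Run:
```python
from h import *
p=imaging.get_image("wrist"); save(p,"wrist1.png")
X,ok=cloud(p); np.savez("pics/w1.npz",X=X,ok=ok,c=p["color"],E=p["extrinsics"])
for t in ["hook_root","hook_bend"]:
    for d in models.landmark_of(p,t)[:2]:
        c,r=d["point"]; print(t,d["score"],[c,r],w(p,c,r))
```

```text
hook_bend 0.75 [249.7, 106.5] [ 569.10386007 -121.11908599  204.75203789]
```

View pics/wrist1.png

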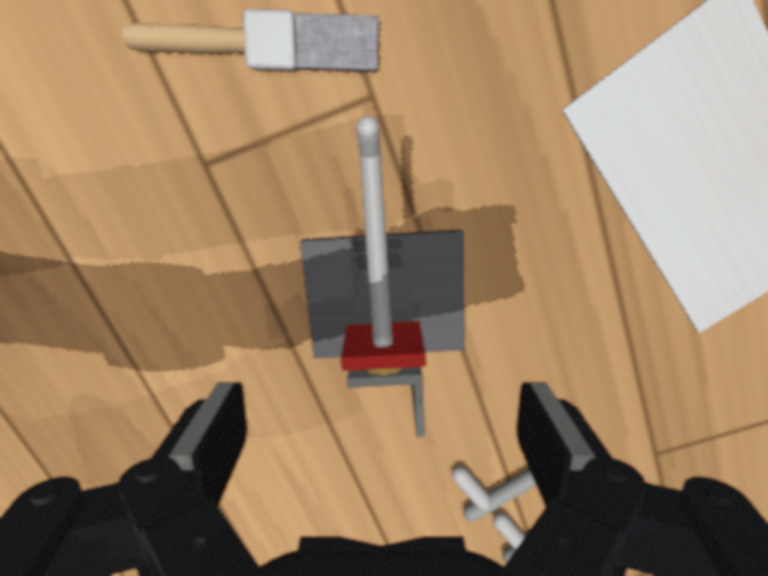

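The wrist view shows the whole hook: arm from the upturned tip (367,125) to the red stop (383,345). I'll fit the arm line.

Run:
```python
from h import *
d=np.load("pics/w1.npz"); X,ok,c=d["X"],d["ok"],d["c"].astype(int)
z=X[...,2]; P=[]
for r in range(78,228,6):
    m=ok[r]&(z[r]>192)&(z[r]<235); m[:225]=0; m[275:]=0
    q=X[r][m]
    if len(q)>3:
        e=(q[:,:2].min(0)+q[:,:2].max(0))/2
        i=np.where(m)[0]; P.append(np.r_[X[r][m].mean(0)[:2],np.percentile(q[:,2],80)]); print(r,i.min(),i.max(),P[-1].round(1))
P=np.array(P); S=P[(P[:,2]<211)]
m,dv=fitline(S[:,:2]); 
if dv[1]<0: dv=-dv
print("line",m.round(1),dv,np.degrees(np.arctan2(dv[1],dv[0])).round(2), "tip s", )
print(((P[:,:2]-m)@dv).round(1),((P[:,:2]-m)@np.array([-dv[1],dv[0]])).round(2))
red=ok&(c[...,0]>90)&(c[...,1]<50)&(z>150)&(z<230); q=X[red]; s=(q[:,:2]-m)@dv; l=(q[:,:2]-m)@np.array([-dv[1],dv[0]])
for zz in range(170,222,6):
    k=abs(q[:,2]-zz)<3
    if k.sum()>3: print(zz,k.sum(),s[k].min().round(1),s[k].max().round(1),l[k].min().round(1),l[k].max().round(1), np.polyfit(l[k],s[k],1).round(3))
```

```text
78 242 248 [ 572.9 -102.9  214.8]
84 238 252 [ 571.6 -106.3  215.9]
90 239 253 [ 570.9 -110.   215. ]
96 239 253 [ 569.4 -113.6  210.9]
102 240 253 [ 568.1 -117.5  206.8]
108 241 254 [ 567.3 -121.6  204.5]
114 241 254 [ 565.7 -125.4  204.3]
120 242 254 [ 564.7 -129.4  204.3]
126 242 255 [ 563.5 -133.4  204.6]
132 242 255 [ 561.9 -137.5  204.2]
138 243 256 [ 561.1 -141.7  204.6]
144 243 256 [ 559.6 -145.7  204.3]
150 244 256 [ 558.4 -149.9  204.8]
156 244 257 [ 557.1 -154.3  204.4]
162 245 257 [ 555.9 -158.5  204.6]
168 245 257 [ 554.2 -162.9  204.5]
174 246 258 [ 553.3 -167.4  204.4]
180 246 258 [ 551.6 -171.8  204.4]
186 246 258 [ 549.9 -176.2  204.6]
192 247 259 [ 549.  -181.   205.1]
198 247 259 [ 547.2 -185.7  204.3]
204 248 260 [ 546.1 -190.5  204. ]
210 248 260 [ 544.5 -195.   204.7]
216 249 260 [ 543.  -200.1  203.7]
222 249 261 [ 541.6 -204.9  204.3]
line [ 556.  -157.4] [0.29244065 0.95628368] 73.0 tip s
[ 57.1  53.5  49.7  45.8  41.7  37.6  33.5  29.4  25.1  20.8  16.6  12.3
   7.9   3.3  -1.1  -5.7 -10.3 -15.  -19.7 -24.6 -29.6 -34.5 -39.2 -44.6
 -49.6] [-0.19  0.05 -0.31  0.07  0.13 -0.25  0.12 -0.03 -0.09  0.24 -0.23  0.07
 -0.01 -0.06 -0.14  0.17 -0.28  0.03  0.34 -0.11  0.21 -0.12  0.05 -0.01
 -0.09]
176 70 -57.5 -56.3 -20.0 20.4 [ 3.0000e-03 -5.6783e+01]
182 93 -57.6 -55.9 -20.5 20.1 [ 4.0000e-03 -5.6793e+01]
188 101 -57.4 -56.2 -20.5 21.5 [-1.000e-03 -5.681e+01]
194 113 -57.6 -56.1 -20.4 21.1 [-1.0000e-03 -5.6769e+01]
200 114 -57.3 -56.0 -20.6 21.4 [ 4.0000e-03 -5.6757e+01]
206 150 -57.6 -55.8 -20.2 21.0 [ 3.000e-03 -5.683e+01]
212 524 -64.7 -56.1 -20.6 21.4 [ 1.0000e-03 -5.9257e+01]
218 70 -63.8 -56.1 -19.3 18.6 [-8.0000e-03 -6.0081e+01]
```

```bash
python3 -c "
from h import *
go(587,175,250,6.5)"
```

```text
t=3.85 pos [ 547.6 -185.6  290.3] yaw 69.41 F [ 0.3 -1.   0.6] w 85.6 q7 -0.21
DELTA [ 0.3514 -0.0899  0.0402] turn 62.9
```

Request:
drive_tool:
  deltas: "0.06 -0.015 0 10 0.0854; 0.3514 -0.09 0.0403 63 0.0854; 0.3514 -0.09 0.0403 63 0.0854; 0.3514 -0.09 0.0403 63 0.0854; 0.3514 -0.09 0.0403 63 0.0854; 0.3514 -0.09 0.0403 63 0.0854; 0.3514 -0.09 0.0403 63 0.0854; 0.3514 -0.09 0.0403 63 0.0854; 0.3514 -0.09 0.0403 63 0.0854; 0.3514 -0.09 0.0403 63 0.0854"

```text
clock: 5.1
eef_pos: [587.2, 174.4, 250.4]
tool_rot: [3.141, -0.0, 0.111]
force: [-0.5, 0.3, -0.1]
width: 85.6
```

Run:
```python
from h import *
go(587,175,250,6.5)
p=imaging.get_image("wrist"); save(p,"wrist2.png")
X,ok=cloud(p); np.savez("pics/w2.npz",X=X,ok=ok,c=p["color"],E=p["extrinsics"])
```

```text
t=5.10 pos [587.2 174.4 250.4] yaw 6.38 F [-0.5  0.3 -0.1] w 85.6 q7 -1.80
DELTA [-0.0001 -0.0006  0.0004] turn -0.1
```

View pics/wrist2.png

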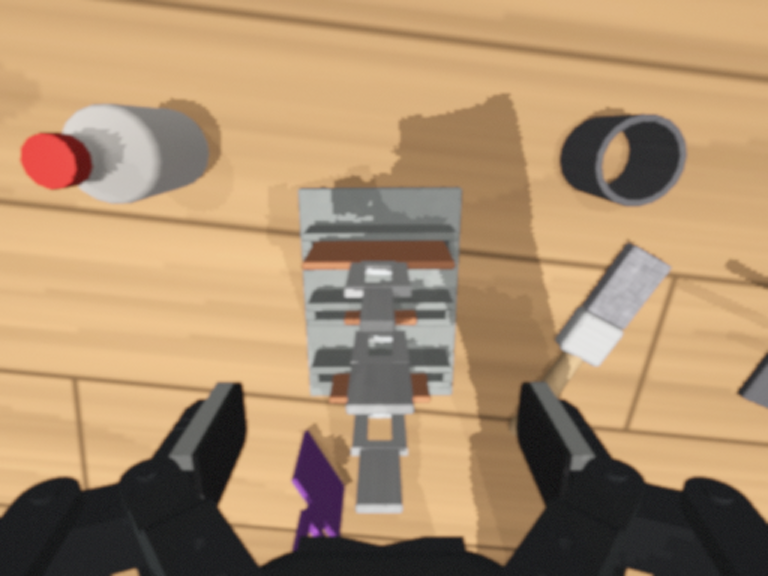

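The image shows the large paddle's tab end at (378,325), small at (380,405) and medium at (380,510), all roughly centred between the fingers. I'll measure the tabs from depth.

```bash
cat > tabs.py <<'E'
from h import *
def tabs(f,ang=6.5):
    d=np.load(f); X,ok=d["X"],d["ok"]; a=np.radians(ang); ex=np.array([np.cos(a),np.sin(a)]); ey=np.array([-ex[1],ex[0]])
    c0=np.array([531.,169.]); u=(X[...,:2]-c0)@ex; v=(X[...,:2]-c0)@ey; z=X[...,2]
    for n,u0,zt in [("L",56,197),("S",0,177),("M",-56,187)]:
        for lo,hi in [(zt-45,zt-8),(zt-4,zt+6),(15,90)]:
            m=ok&(abs(u-u0)<14)&(z>lo)&(z<hi)&(abs(v)<55)
            if lo==15:
                c=d["c"].astype(int); m&=(c[...,0]-c[...,2]>60)
            if m.sum()<8: continue
            uu,vv=u[m],v[m]; mid=np.array([np.median(uu),(np.percentile(vv,1)+np.percentile(vv,99))/2])
            front=np.percentile(uu,90)
            print(n,lo,hi,m.sum(),"u %.1f..%.1f med %.1f"%(uu.min(),uu.max(),np.median(uu)),"v %.1f..%.1f"%(vv.min(),vv.max()),"zmax %.1f"%z[m].max(),"slope %.3f"%np.polyfit(vv,uu,1)[0],"world(u0)",(c0+front*ex+mid[1]*ey).round(1))
if __name__=="__main__":
    import sys; tabs(sys.argv[1])
E
python3 tabs.py pics/w2.npz
```

```text
L 152 189 361 u 57.0..59.3 med 58.5 v -7.6..8.4 zmax 188.8 slope -0.004 world(u0) [589.4 176.1]
L 193 203 204 u 53.2..58.9 med 56.5 v -7.4..8.2 zmax 197.5 slope 0.024 world(u0) [588.9 175.9]
L 15 90 254 u 57.9..59.2 med 58.6 v -45.7..46.3 zmax 89.9 slope -0.003 world(u0) [589.4 176.5]
S 132 169 896 u 0.8..3.6 med 2.5 v -18.6..17.2 zmax 169.0 slope -0.003 world(u0) [534.  168.6]
S 173 183 364 u -3.5..3.8 med 0.7 v -18.7..17.0 zmax 177.9 slope 0.003 world(u0) [533.7 168.7]
S 15 90 113 u -3.2..3.0 med 1.3 v -27.6..26.4 zmax 58.5 slope 0.002 world(u0) [533.7 168.6]
M 142 179 827 u -55.7..-52.0 med -53.6 v -13.1..12.9 zmax 178.9 slope -0.001 world(u0) [478.4 162.9]
M 183 193 253 u -59.5..-52.6 med -54.8 v -12.6..12.9 zmax 187.4 slope -0.002 world(u0) [478.  163.1]
M 15 90 148 u -59.1..-52.1 med -54.7 v -39.0..37.8 zmax 78.6 slope -0.001 world(u0) [478.2 162.4]
```

```bash
python3 -c "
from h import *
go(586.3,175.7,156.3,6.5)"
```

```text
t=5.15 pos [587.1 174.8 250.4] yaw 6.40 F [-1.   0.2  0.5] w 85.4 q7 -1.80
DELTA [-0.0008 -0.001   0.0941] turn -0.1
```

Request:
drive_tool:
  deltas: "-0.0008 -0.0014 0.05 0 0.07; -0.0008 -0.0014 0.094 0 0.06; -0.0008 -0.0014 0.094 0 0.04; -0.0008 -0.0014 0.094 0 0.01; -0.0008 -0.0014 0.094 0 0.0; -0.0008 -0.0014 0.094 0 0.0; -0.0008 -0.0014 0.094 0 0.0; -0.0008 -0.0014 0.094 0 0.0"

```text
clock: 6.15
eef_pos: [587.5, 177.2, 158.1]
tool_rot: [3.141, -0.004, 0.113]
force: [0.0, -2.8, 6.5]
width: 15.2
```

Request:
drive_tool:
  deltas: "0 0 -0.03 0 0; 0 0.0 -0.07 0 0; -0.01 0.05 -0.083 0 0; -0.02 0.105 -0.083 -4 0; -0.025 0.16 -0.083 -14 0; -0.03 0.21 -0.083 -24 0; -0.037 0.25 -0.083 -34 0; -0.037 0.256 -0.083 -44 0; -0.037 0.256 -0.083 -54 0; -0.037 0.256 -0.083 -64 0; -0.037 0.256 -0.083 -66.5 0; -0.037 0.256 -0.083 -66.5 0"

```text
clock: 7.65
eef_pos: [577.7, -80.9, 238.7]
tool_rot: [-3.141, 0.0, 1.272]
force: [0.7, -0.6, -5.5]
width: 15.0
```

```bash
cat >> h.py <<'E'
M0=np.array([556.,-157.4]); DV=np.array([0.29244,0.95628]); LV=np.array([-DV[1],DV[0]])
def hs():
    s=ctrl.read_state(); p=s["eef_pos"]; d=p[:2]-M0
    print("t=%.2f s=%.1f lat=%.2f zc=%.1f yaw=%.2f F_s=%.1f F_l=%.1f F_z=%.1f w=%.1f"%(s["clock"],d@DV,d@LV,p[2],np.degrees(s["tool_rot"][2]),s["force"][:2]@DV,s["force"][:2]@LV,s["force"][2],s["width"]), "rot",s["tool_rot"].round(4),"tq",s["torque"].round(2))
E
python3 - <<'E'
from h import *
hs()
p=imaging.get_image("wrist"); save(p,"wrist3.png")
X,ok=cloud(p); np.savez("pics/w3.npz",X=X,ok=ok,c=p["color"],E=p["extrinsics"])
p=imaging.get_image("scene"); save(p,"scene3.png"); hs()
E
```

```text
t=7.65 s=79.5 lat=1.61 zc=238.7 yaw=72.90 F_s=-0.4 F_l=-0.9 F_z=-5.5 w=15.0 rot [-3.1406  0.      1.2724] tq [-0.04  0.03  0.04]
t=7.75 s=79.6 lat=1.39 zc=238.9 yaw=72.93 F_s=0.0 F_l=0.1 F_z=-5.4 w=15.2 rot [-3.1411e+00  1.0000e-04  1.2728e+00] tq [ 0.04 -0.04  0.03]
```

View pics/wrist3.png

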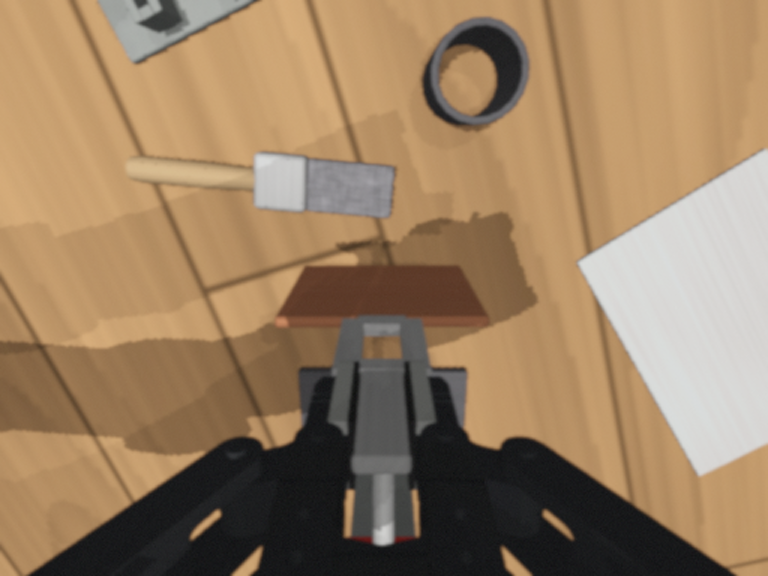

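View pics/scene3.png

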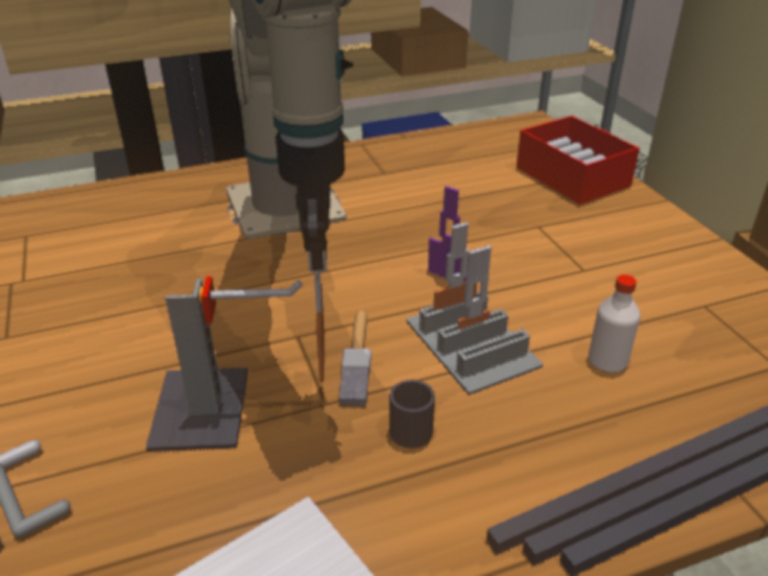

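Paddle is held upright and centred: handle at column 382 in the wrist view, and the hook tip is visible under the fingers at (382,480–540). I'll check the hold height and tilt from depth.

```bash
cat > held.py <<'E'
from h import *
import sys
d=np.load(sys.argv[1]); X,ok,c=d["X"],d["ok"],d["c"].astype(int)
s0=float(sys.argv[2]); s=(X[...,:2]-M0)@DV; l=(X[...,:2]-M0)@LV; z=X[...,2]
m=ok&(abs(s-s0)<25)&(abs(l)<60)&(z>40)&(z<236)&(c[...,0]-c[...,2]>30)
q=z[m]; print("copper n",m.sum(),"z",np.percentile(q,[1,50,99]).round(1),"lat",np.percentile(l[m],[1,99]).round(1))
for lo in range(60,240,12):
    k=ok&(abs(s-s0)<25)&(abs(l)<55)&(z>lo)&(z<lo+12)
    if k.sum()>5: print(lo,k.sum(),"s front %.1f"%np.percentile(s[k],80),"lat %.1f %.1f"%(l[k].min(),l[k].max()),"yawslope %.3f"%np.polyfit(l[k],s[k],1)[0])
# eye bridge: along center columns
k=ok&(abs(s-s0)<25)&(abs(l)<5)&(z>150)&(z<236); print("centre z",np.sort(z[k])[::max(1,k.sum()//20)].round(0))
E
python3 held.py pics/w3.npz 79.6
```

```text
copper n 4791 z [ 92.2 150.5 179.1] lat [-47.6  48.9]
84 168 s front 79.9 lat -48.6 49.8 yawslope -0.001
96 374 s front 80.1 lat -48.4 49.8 yawslope -0.002
108 443 s front 80.1 lat -48.9 49.9 yawslope -0.001
120 507 s front 80.2 lat -48.8 49.6 yawslope -0.001
132 555 s front 80.2 lat -48.5 49.8 yawslope -0.002
144 657 s front 80.3 lat -48.8 49.9 yawslope -0.002
156 768 s front 80.3 lat -48.6 49.8 yawslope -0.002
168 1372 s front 80.2 lat -49.1 49.9 yawslope -0.001
180 486 s front 80.3 lat -17.3 18.9 yawslope -0.002
192 265 s front 80.4 lat -17.1 18.7 yawslope -0.003
204 309 s front 80.5 lat -17.2 18.8 yawslope -0.002
216 444 s front 80.5 lat -17.1 18.9 yawslope -0.004
228 338 s front 80.6 lat -16.7 18.4 yawslope 0.002
centre z [150. 155. 160. 165. 169. 174. 178. 182. 185. 186. 186. 186. 187. 222.
 224. 226. 228. 229. 231. 233. 235.]
```

Request:
drive_tool:
  deltas: "0 0.0007 -0.002 0 0; -0.02 0.0007 -0.002 0 0; -0.05 0.0007 -0.002 0 0; -0.08 0.0007 -0.002 0 0; -0.105 0.0007 -0.002 0 0; -0.116 0.0007 -0.002 0 0; -0.116 0.0007 -0.002 0 0; -0.116 0.0007 0.007 0 0; -0.116 0.0007 0.0125 0 0; -0.116 0.0007 0.0145 0 0; -0.116 0.0007 0.0145 0 0"

```text
clock: 9.12
eef_pos: [545.0, -191.7, 224.2]
tool_rot: [-3.141, -0.0, 1.275]
force: [0.5, -0.1, -5.5]
width: 14.8
```

Run:
```python
from h import *
hs()
p=imaging.get_image("scene"); save(p,"scene4.png"); cv2.imwrite("pics/s4c.png",cv2.resize(p["color"][160:310,80:230,::-1],None,fx=4,fy=4)); hs()
```

```text
t=9.12 s=-36.0 lat=0.48 zc=224.2 yaw=73.06 F_s=0.0 F_l=-0.5 F_z=-5.5 w=14.8 rot [-3.1411e+00 -1.0000e-04  1.2752e+00] tq [-0.04  0.01 -0.02]
t=9.18 s=-36.1 lat=0.30 zc=224.5 yaw=73.05 F_s=0.3 F_l=-0.1 F_z=-6.3 w=14.9 rot [ 3.1415e+00 -1.0000e-04  1.2749e+00] tq [-0.03  0.    0.01]
```

View pics/s4c.png

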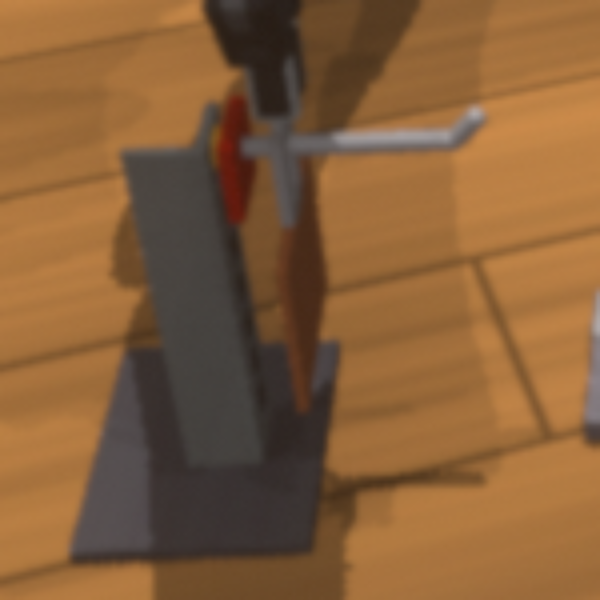

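Request:
drive_tool:
  deltas: "0 0 0.0005 0 0; 0 0 0.001 0 0; 0 0 0.0015 0 0; 0 0 0.0015 0 0"

```text
clock: 9.68
eef_pos: [545.0, -192.2, 223.1]
tool_rot: [3.141, 0.0, 1.275]
force: [0.3, -0.4, -6.7]
width: 15.0
```

Request:
drive_tool:
  deltas: "0 0 0.0005 0 0; 0 0 0.001 0 0; 0 0 0.001 0 0"

```text
clock: 10.05
eef_pos: [545.1, -192.2, 222.7]
tool_rot: [3.141, 0.0, 1.274]
force: [-2.3, -0.2, 2.8]
width: 15.3
```

Request:
drive_tool:
  deltas: "0 0 -0.0003 0 0; -0.005 0 -0.0003 0 0; -0.010 0 -0.0003 0 0; -0.013 0 -0.0003 0 0; -0.013 0 -0.0003 0 0"

```text
clock: 10.68
eef_pos: [542.1, -204.7, 222.7]
tool_rot: [3.14, -0.0, 1.274]
force: [1.8, 3.9, 3.1]
width: 14.6
```

```bash
python3 -c "
from h import *
hs()"
```

```text
t=10.68 s=-49.3 lat=-0.54 zc=222.7 yaw=73.02 F_s=4.2 F_l=-0.6 F_z=3.1 w=14.6 rot [ 3.1395e+00 -5.0000e-04  1.2744e+00] tq [ 0.85 -0.51 -0.01]
```

Request:
drive_tool:
  deltas: "0 0 -0.0004 0 0; -0.001 0 -0.0004 0 0; -0.001 0 -0.0004 0 0"

```text
clock: 11.05
eef_pos: [541.2, -205.8, 222.8]
tool_rot: [3.141, 0.0, 1.274]
force: [3.3, 2.9, 0.2]
width: 15.0
```

```bash
python3 -c "
from h import *
hs()"
```

```text
t=11.05 s=-50.6 lat=0.06 zc=222.8 yaw=73.02 F_s=3.7 F_l=-2.3 F_z=0.2 w=15.0 rot [3.1409e+00 1.0000e-04 1.2744e+00] tq [ 0.77 -0.65  0.01]
```

Request:
drive_tool:
  deltas: "-0.0005 0 0 0 0; -0.001 0 0 0 0; -0.001 0 0 0 0"

```text
clock: 11.42
eef_pos: [540.7, -206.4, 222.8]
tool_rot: [3.141, -0.0, 1.275]
force: [3.0, 4.1, 2.4]
width: 14.6
```

Request:
drive_tool:
  deltas: "-0.0005 0 0 0 0; -0.001 0 0 0 0; -0.001 0 0 0 0"

```text
clock: 11.8
eef_pos: [540.4, -206.8, 222.8]
tool_rot: [-3.142, -0.001, 1.275]
force: [3.1, 4.2, 2.1]
width: 15.1
```

Request:
drive_tool:
  deltas: "-0.0005 0 0 0 0; -0.001 0 0 0 0; -0.001 0 0 0 0"

```text
clock: 12.18
eef_pos: [540.4, -206.9, 222.8]
tool_rot: [-3.142, -0.002, 1.275]
force: [3.0, 6.9, 2.7]
width: 14.8
```

```bash
python3 -c "
from h import *
hs()"
```

```text
t=12.18 s=-51.9 lat=0.44 zc=222.8 yaw=73.07 F_s=7.5 F_l=-0.8 F_z=2.7 w=14.8 rot [-3.1415e+00 -2.0000e-03  1.2753e+00] tq [ 1.47 -0.82 -0.04]
```

Request:
drive_tool:
  deltas: "-0.0005 0 0 0 0; -0.001 0 0 0 0; -0.0015 0 0 0 0; -0.0015 0 0 0 0"

```text
clock: 12.68
eef_pos: [540.4, -207.0, 222.8]
tool_rot: [-3.142, -0.004, 1.276]
force: [3.2, 7.7, 1.6]
width: 14.5
```

```bash
python3 -c "
from h import *
hs()"
```

```text
t=12.68 s=-52.0 lat=0.46 zc=222.8 yaw=73.11 F_s=8.3 F_l=-0.8 F_z=1.6 w=14.5 rot [-3.1415 -0.0038  1.2761] tq [ 1.96 -0.91 -0.1 ]
```

Request:
drive_tool:
  deltas: "-0.0005 0 0 0 0; -0.001 0 0 0 0; -0.0015 0 0 0 0; -0.0015 0 0 0 0"

```text
clock: 13.18
eef_pos: [540.3, -207.1, 222.8]
tool_rot: [-3.142, -0.005, 1.277]
force: [5.0, 10.0, 1.9]
width: 14.8
```

```bash
python3 -c "
from h import *
hs()"
```

```text
t=13.18 s=-52.1 lat=0.46 zc=222.8 yaw=73.16 F_s=11.0 F_l=-1.9 F_z=1.9 w=14.8 rot [-3.1415 -0.0054  1.2768] tq [ 2.56 -1.05 -0.04]
```

Request:
drive_tool:
  deltas: "-0.0005 0 0 0 0; -0.0005 0 0 0 0; -0.0005 0 0 0 0; -0.0005 0 0 0 0; -0.0005 0 0 0 0; -0.0005 0 0 0 0"

```text
clock: 13.92
eef_pos: [540.3, -207.1, 222.8]
tool_rot: [-3.142, -0.006, 1.277]
force: [4.9, 11.5, 1.5]
width: 14.9
```

```bash
python3 -c "
from h import *
hs()"
```

```text
t=13.93 s=-52.1 lat=0.44 zc=222.8 yaw=73.18 F_s=12.4 F_l=-1.4 F_z=1.5 w=14.9 rot [-3.1416 -0.006   1.2772] tq [ 2.65 -1.12 -0.04]
```

Request:
drive_tool:
  deltas: "0.002 0 0 0 0; 0.0045 0 0 0 0; 0.0045 0 0 0 0; 0.0045 0 0 0 0.03; 0.0045 0 0 0 0.05; 0.0045 0 0 0 0.05; 0.0045 0 0 0 0.05"

```text
clock: 14.8
eef_pos: [539.9, -207.9, 222.6]
tool_rot: [-3.141, 0.001, 1.274]
force: [-0.3, -0.6, 0.1]
width: 50.1
```

```bash
python3 -c "
from h import *
hs()"
```

```text
t=14.80 s=-53.0 lat=0.59 zc=222.6 yaw=72.99 F_s=-0.6 F_l=0.1 F_z=0.1 w=50.1 rot [-3.1411e+00  5.0000e-04  1.2740e+00] tq [-0.02 -0.03 -0.07]
```

Request:
drive_tool:
  deltas: "0 0 -0.02 0 0.05; 0 0 -0.06 0 0.06; 0 0 -0.09 0 0.07; 0 0 -0.09 0 0.07"

```text
clock: 15.3
eef_pos: [541.7, -207.9, 315.2]
tool_rot: [3.136, 0.0, 1.274]
force: [-0.4, 0.1, -0.4]
width: 70.4
```

```bash
python3 - <<'E'
from h import *
hs()
p=imaging.get_image("wrist"); save(p,"wrist5.png")
X,ok=cloud(p); np.savez("pics/w5.npz",X=X,ok=ok,c=p["color"],E=p["extrinsics"])
p=imaging.get_image("scene"); cv2.imwrite("pics/s5c.png",cv2.resize(p["color"][160:310,80:230,::-1],None,fx=4,fy=4))
go(474.9,162.6,260,6.5)
E
python3 held.py pics/w5.npz -53.8
```

```text
t=15.30 s=-52.5 lat=-1.04 zc=315.2 yaw=73.01 F_s=-0.0 F_l=0.4 F_z=-0.4 w=70.4 rot [3.1364e+00 5.0000e-04 1.2743e+00] tq [ 0.02  0.08 -0.  ]
t=15.40 pos [ 539.9 -207.5  312.4] yaw 73.02 F [-0.2 -0.4 -0.5] w 70.4 q7 -0.13
DELTA [ 0.335  -0.1702  0.0523] turn 66.5
copper n 2225 z [ 76.6 148.3 215.4] lat [-47.8  47.8]
72 134 s front -50.6 lat -48.8 49.0 yawslope 0.002
84 146 s front -50.6 lat -49.4 48.8 yawslope 0.001
96 166 s front -50.6 lat -49.4 48.7 yawslope 0.002
108 208 s front -50.6 lat -48.8 49.0 yawslope 0.001
120 205 s front -50.7 lat -49.5 48.7 yawslope 0.002
132 223 s front -50.6 lat -48.9 48.9 yawslope 0.001
144 274 s front -50.6 lat -49.6 48.8 yawslope 0.001
156 545 s front -50.8 lat -50.2 49.0 yawslope -0.003
168 139 s front -50.7 lat -21.7 21.6 yawslope -0.002
180 125 s front -50.7 lat -22.0 21.7 yawslope -0.013
192 365 s front -36.8 lat -21.5 21.6 yawslope 0.007
204 1043 s front -50.8 lat -22.0 21.7 yawslope 0.007
216 99 s front -50.7 lat -8.5 7.4 yawslope 0.010
228 110 s front -50.6 lat -8.2 7.1 yawslope -0.002
centre z [200. 201. 202. 202. 203. 203. 203. 204. 204. 204. 204. 205. 205. 205.
 207. 212. 217. 222. 226. 230. 234.]
```

View pics/wrist5.png

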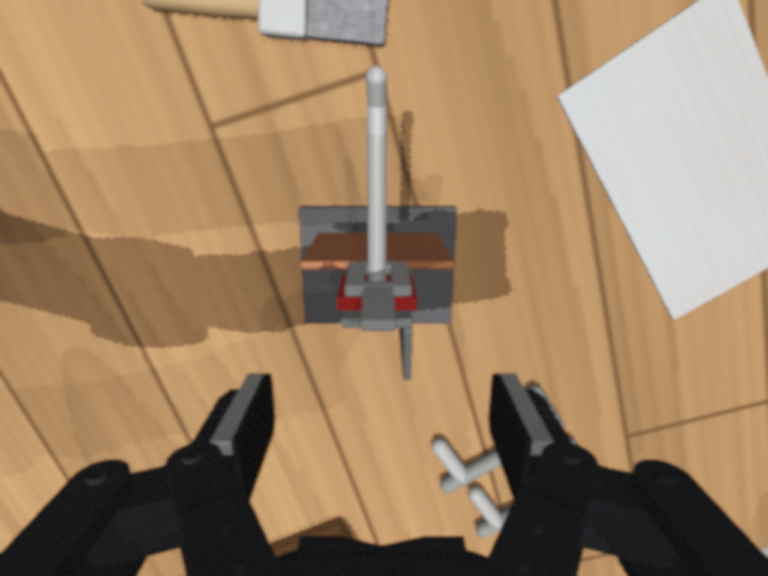

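View pics/s5c.png

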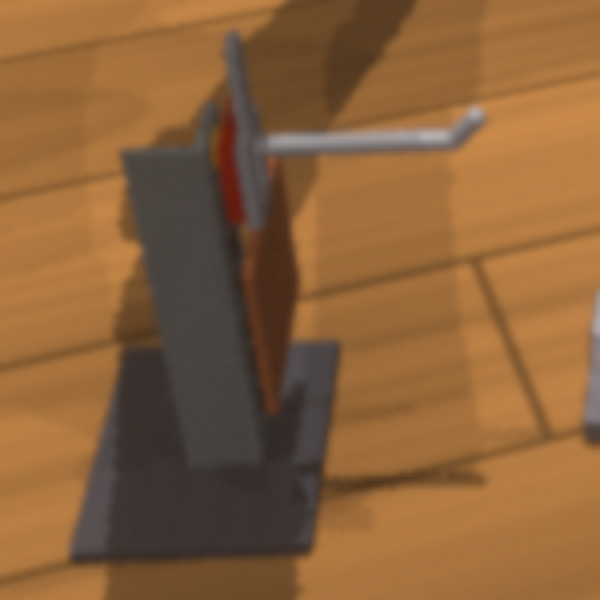

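The large paddle hangs upright and square: front face at s=-50.7, so its back is on the stop at -56.8. Next is the medium one.

Request:
drive_tool:
  deltas: "0.06 -0.03 0 0 0.0854; 0.335 -0.17 0.052 66.5 0.0854; 0.335 -0.17 0.052 66.5 0.0854; 0.335 -0.17 0.052 66.5 0.0854; 0.335 -0.17 0.052 66.5 0.0854; 0.335 -0.17 0.052 66.5 0.0854; 0.335 -0.17 0.052 66.5 0.0854; 0.335 -0.17 0.052 66.5 0.0854; 0.335 -0.17 0.052 66.5 0.0854; 0.335 -0.17 0.052 66.5 0.0854"

```text
clock: 16.65
eef_pos: [475.2, 161.9, 260.1]
tool_rot: [3.141, 0.001, 0.115]
force: [-0.1, -0.0, -1.2]
width: 85.7
```

Run:
```python
from h import *
p=imaging.get_image("wrist"); save(p,"wrist6.png")
X,ok=cloud(p); np.savez("pics/w6.npz",X=X,ok=ok,c=p["color"],E=p["extrinsics"])
import tabs; tabs.tabs("pics/w6.npz")
go(474.9,162.6,146.3,6.5)
```

```text
S 132 169 204 u 2.1..2.7 med 2.5 v -18.1..16.9 zmax 168.9 slope -0.003 world(u0) [533.7 168.6]
S 173 183 450 u -3.3..2.6 med -0.3 v -18.6..16.8 zmax 178.3 slope 0.000 world(u0) [533.4 168.5]
S 15 90 91 u -2.5..2.8 med 1.0 v -27.4..26.9 zmax 79.0 slope -0.007 world(u0) [533.6 168.9]
M 142 179 465 u -54.9..-52.9 med -53.5 v -13.0..12.8 zmax 178.9 slope -0.003 world(u0) [478.1 162.9]
M 183 193 315 u -59.7..-52.9 med -55.9 v -12.7..13.0 zmax 188.0 slope -0.003 world(u0) [477.7 163. ]
M 15 90 230 u -58.6..-53.0 med -54.9 v -36.9..38.2 zmax 79.5 slope -0.012 world(u0) [477.8 163.9]
t=16.70 pos [475.4 161.9 260.3] yaw 6.54 F [ 0.  -0.8  0.3] w 85.6 q7 -1.91
DELTA [-0.0003 -0.0008  0.114 ] turn 0.0
```

View pics/wrist6.png

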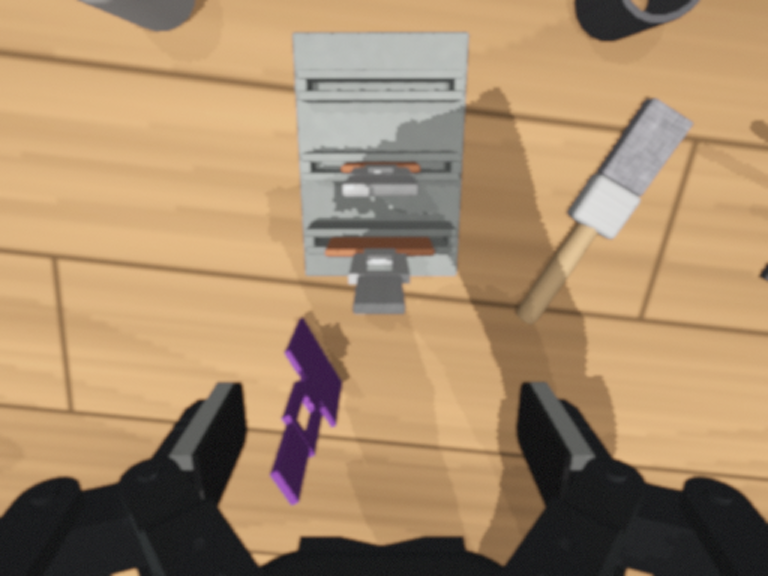

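The wrist view shows the medium paddle's tab end at (379,308), centred between the fingers, with purple well aside at (310,410). Descending to grip.

Request:
drive_tool:
  deltas: "-0.0013 -0.0008 0.05 0 0.075; -0.0013 -0.0008 0.1 0 0.06; -0.0013 -0.0008 0.114 0 0.045; -0.0013 -0.0008 0.114 0 0.03; -0.0013 -0.0008 0.114 0 0.01; -0.0013 -0.0008 0.114 0 0.0; -0.0013 -0.0008 0.114 0 0.0"

```text
clock: 17.58
eef_pos: [474.6, 163.4, 147.6]
tool_rot: [-3.141, -0.002, 0.114]
force: [-0.5, -0.8, 0.5]
width: 25.0
```

Run:
```python
from h import *
go(579.4,-80.9,240.5,73)
```

```text
t=17.57 pos [474.6 163.4 147.6] yaw 6.52 F [-0.5 -0.8  0.5] w 25.0 q7 -1.95
DELTA [ 0.0765  0.2546 -0.0929] turn -66.5
```

Request:
drive_tool:
  deltas: "0 0 -0.03 0 0; 0 0.0 -0.07 0 0; 0 0.05 -0.093 0 0; 0 0.105 -0.093 0 0; 0.02 0.15 -0.093 -10 0; 0.045 0.2 -0.093 -20 0; 0.065 0.24 -0.093 -30 0; 0.0765 0.2546 -0.093 -40 0; 0.0765 0.2546 -0.093 -50 0; 0.0765 0.2546 -0.093 -60 0; 0.0765 0.2546 -0.093 -66.5 0; 0.0765 0.2546 -0.093 -66.5 0"

```text
clock: 19.08
eef_pos: [578.6, -81.3, 239.6]
tool_rot: [-3.141, 0.0, 1.273]
force: [0.1, -0.3, -3.3]
width: 24.6
```

```bash
python3 - <<'E'
from h import *
hs()
p=imaging.get_image("wrist"); save(p,"wrist7.png")
X,ok=cloud(p); np.savez("pics/w7.npz",X=X,ok=ok,c=p["color"],E=p["extrinsics"])
hs()
E
python3 held.py pics/w7.npz 79.6
```

```text
t=19.07 s=79.4 lat=0.62 zc=239.6 yaw=72.94 F_s=-0.3 F_l=-0.2 F_z=-3.3 w=24.6 rot [-3.1409e+00  1.0000e-04  1.2730e+00] tq [-0.02  0.01 -0.06]
t=19.12 s=79.5 lat=0.55 zc=239.6 yaw=72.89 F_s=-0.6 F_l=0.4 F_z=-4.2 w=24.9 rot [-3.1411e+00  2.0000e-04  1.2721e+00] tq [0.03 0.01 0.02]
copper n 2961 z [103.4 148.  192.7] lat [-37.8  37.4]
96 167 s front 82.0 lat -38.6 38.0 yawslope -0.003
108 335 s front 81.9 lat -38.6 37.8 yawslope -0.002
120 374 s front 82.0 lat -38.4 37.8 yawslope -0.002
132 441 s front 81.9 lat -38.6 38.2 yawslope -0.001
144 502 s front 82.0 lat -38.3 37.8 yawslope -0.002
156 616 s front 82.0 lat -39.0 38.5 yawslope -0.001
168 701 s front 81.7 lat -38.8 38.5 yawslope -0.001
180 492 s front 81.9 lat -18.1 17.8 yawslope 0.001
192 262 s front 82.0 lat -18.1 17.9 yawslope -0.004
204 310 s front 82.0 lat -18.1 17.7 yawslope 0.000
216 484 s front 82.0 lat -18.1 17.9 yawslope -0.001
228 555 s front 82.0 lat -13.4 13.1 yawslope -0.001
centre z [150. 155. 161. 166. 170. 175. 179. 182. 186. 187. 187. 188. 188. 223.
 225. 227. 229. 230. 232. 234. 236.]
```

View pics/wrist7.png

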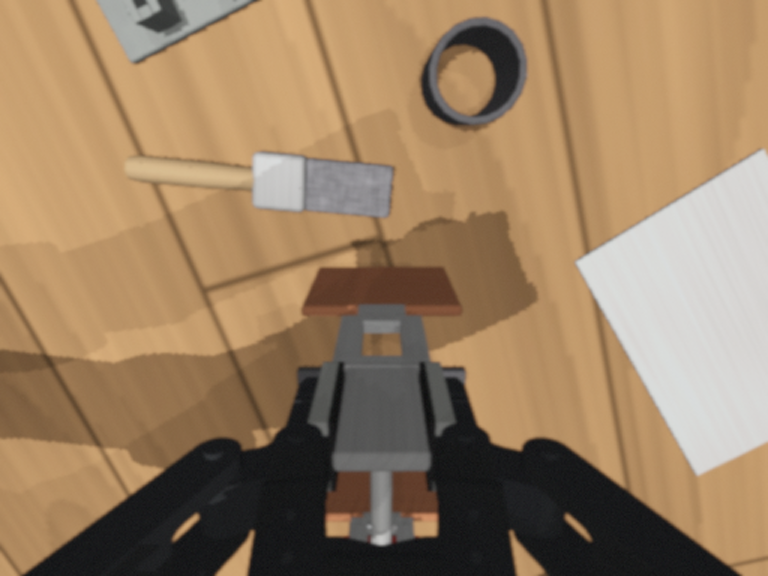

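Medium is held upright and centred, with the eye about 17.6 mm below the TCP. I'll carry it over the tip and lower it.

Request:
drive_tool:
  deltas: "0 0 -0.001 0 0; -0.02 0 -0.001 0 0; -0.05 0 -0.001 0 0; -0.08 0 -0.001 0 0; -0.103 0 -0.001 0 0; -0.1115 0 -0.001 0 0; -0.1115 0 -0.001 0 0; -0.1115 0 0.008 0 0; -0.1115 0 0.0135 0 0; -0.1115 0 0.0155 0 0; -0.1115 0 0.0155 0 0"

```text
clock: 20.5
eef_pos: [546.5, -187.3, 223.9]
tool_rot: [-3.141, -0.0, 1.275]
force: [0.7, -0.6, -4.3]
width: 25.1
```

Request:
drive_tool:
  deltas: "0 0 0.0005 0 0; 0 0 0.001 0 0; 0 0 0.001 0 0; 0 0 0.001 0 0"

```text
clock: 21.0
eef_pos: [546.5, -187.7, 223.3]
tool_rot: [3.141, 0.0, 1.274]
force: [0.2, 0.1, -4.6]
width: 24.9
```

Run:
```python
from h import *
hs()
```

```text
t=21.00 s=-31.8 lat=0.19 zc=223.3 yaw=73.02 F_s=0.2 F_l=-0.2 F_z=-4.6 w=24.9 rot [3.1414 0.     1.2744] tq [-0.02 -0.06 -0.03]
```

Request:
drive_tool:
  deltas: "0 0 0.0004 0 0; 0 0 0.0008 0 0; 0 0 0.0008 0 0"

```text
clock: 21.38
eef_pos: [546.6, -187.6, 222.5]
tool_rot: [3.141, 0.0, 1.275]
force: [-0.0, 0.4, -2.8]
width: 24.7
```

Request:
drive_tool:
  deltas: "0 0 0.0003 0 0; 0 0 0.0003 0 0; -0.005 0 0.0003 0 0; -0.010 0 0.0003 0 0; -0.012 0 0.0003 0 0; -0.012 0 0.0003 0 0"

```text
clock: 22.12
eef_pos: [543.3, -199.5, 222.4]
tool_rot: [3.141, 0.0, 1.274]
force: [1.4, -0.6, 0.5]
width: 25.0
```

Run:
```python
from h import *
hs()
```

```text
t=22.12 s=-44.0 lat=-0.18 zc=222.4 yaw=73.00 F_s=-0.1 F_l=-1.5 F_z=0.5 w=25.0 rot [3.1406e+00 1.0000e-04 1.2741e+00] tq [ 0.24 -0.19 -0.02]
```

Request:
drive_tool:
  deltas: "-0.001 0 0 0 0; -0.002 0 0 0 0; -0.003 0 0 0 0; -0.003 0 0 0 0"

```text
clock: 22.62
eef_pos: [542.4, -201.8, 222.3]
tool_rot: [3.141, -0.0, 1.275]
force: [0.5, 3.8, 1.7]
width: 24.8
```

Run:
```python
from h import *
hs()
```

```text
t=22.62 s=-46.4 lat=0.05 zc=222.3 yaw=73.04 F_s=3.8 F_l=0.6 F_z=1.7 w=24.8 rot [ 3.1411e+00 -3.0000e-04  1.2747e+00] tq [ 0.75 -0.33  0.02]
```

Request:
drive_tool:
  deltas: "-0.0005 0 0 0 0; -0.001 0 0 0 0; -0.0015 0 0 0 0; -0.0015 0 0 0 0"

```text
clock: 23.12
eef_pos: [542.0, -202.7, 222.3]
tool_rot: [3.141, -0.001, 1.275]
force: [2.2, 4.8, 2.9]
width: 25.0
```

Run:
```python
from h import *
hs()
```

```text
t=23.12 s=-47.4 lat=0.13 zc=222.3 yaw=73.04 F_s=5.3 F_l=-0.7 F_z=2.9 w=25.0 rot [ 3.1413e+00 -1.1000e-03  1.2748e+00] tq [ 1.22 -0.38 -0.07]
```

Request:
drive_tool:
  deltas: "-0.0005 0 0 0 0; -0.001 0 0 0 0; -0.0015 0 0 0 0; -0.0015 0 0 0 0"

```text
clock: 23.62
eef_pos: [542.0, -202.7, 222.3]
tool_rot: [3.141, -0.003, 1.276]
force: [1.2, 7.1, 3.4]
width: 24.9
```

Run:
```python
from h import *
hs()
```

```text
t=23.62 s=-47.4 lat=0.11 zc=222.3 yaw=73.09 F_s=7.2 F_l=0.9 F_z=3.4 w=24.9 rot [ 3.1412e+00 -2.9000e-03  1.2756e+00] tq [ 1.72 -0.55 -0.08]
```

Request:
drive_tool:
  deltas: "-0.0007 0 0 0 0; -0.0014 0 0 0 0; -0.002 0 0 0 0; -0.0025 0 0 0 0; -0.0025 0 0 0 0"

```text
clock: 24.25
eef_pos: [542.0, -202.9, 222.4]
tool_rot: [3.141, -0.006, 1.277]
force: [2.4, 11.3, 3.2]
width: 25.1
```

Run:
```python
from h import *
hs()
```

```text
t=24.25 s=-47.6 lat=0.10 zc=222.4 yaw=73.16 F_s=11.5 F_l=1.0 F_z=3.2 w=25.1 rot [ 3.1411 -0.0058  1.2769] tq [ 2.55 -0.69 -0.1 ]
```

Request:
drive_tool:
  deltas: "-0.0004 0 0 0 0; -0.0004 0 0 0 0; -0.0004 0 0 0 0; -0.0004 0 0 0 0; -0.0004 0 0 0 0; -0.0004 0 0 0 0"

```text
clock: 25.0
eef_pos: [542.0, -202.9, 222.4]
tool_rot: [3.141, -0.006, 1.277]
force: [3.8, 11.6, 2.2]
width: 24.6
```

Run:
```python
from h import *
hs()
```

```text
t=25.00 s=-47.6 lat=0.09 zc=222.4 yaw=73.17 F_s=12.2 F_l=-0.2 F_z=2.2 w=24.6 rot [ 3.1411 -0.0063  1.2771] tq [ 2.7  -0.73 -0.15]
```

Request:
drive_tool:
  deltas: "0.002 0 0 0 0; 0.0045 0 0 0 0; 0.0045 0 0 0 0; 0.0045 0 0 0 0.04; 0.0045 0 0 0 0.055; 0.0045 0 0 0 0.055; 0.0045 0 0 0 0.055; 0.0045 0 -0.02 0 0.055; 0.0045 0 -0.05 0 0.06; 0.0045 0 -0.09 0 0.07; 0.0045 0 -0.09 0 0.07"

```text
clock: 26.38
eef_pos: [543.6, -203.7, 315.4]
tool_rot: [3.135, 0.0, 1.274]
force: [-0.5, 0.4, 0.2]
width: 70.0
```

```bash
python3 - <<'E'
from h import *
hs()
p=imaging.get_image("wrist"); save(p,"wrist8.png")
X,ok=cloud(p); np.savez("pics/w8.npz",X=X,ok=ok,c=p["color"],E=p["extrinsics"])
p=imaging.get_image("scene"); cv2.imwrite("pics/s8c.png",cv2.resize(p["color"][160:310,80:230,::-1],None,fx=4,fy=4))
go(530.8,168.2,250,6.5)
E
python3 held.py pics/w8.npz -47.7
```

```text
t=26.38 s=-47.9 lat=-1.74 zc=315.4 yaw=73.02 F_s=0.3 F_l=0.6 F_z=0.2 w=70.0 rot [3.1349e+00 4.0000e-04 1.2744e+00] tq [ 0.02 -0.04 -0.01]
t=26.48 pos [ 541.5 -203.5  312.1] yaw 73.01 F [-0.3  0.4  0. ] w 70.1 q7 -0.19
DELTA [ 0.3524 -0.1188  0.0619] turn 66.5
copper n 2002 z [ 84.8 150.5 215.1] lat [-47.8  48.1]
72 26 s front -44.8 lat -49.4 49.3 yawslope -0.018
84 150 s front -44.5 lat -49.3 49.3 yawslope -0.001
96 147 s front -44.4 lat -49.2 49.3 yawslope -0.002
108 171 s front -44.5 lat -49.1 48.8 yawslope 0.002
120 201 s front -44.5 lat -49.5 48.9 yawslope -0.002
132 234 s front -44.5 lat -49.5 48.5 yawslope 0.001
144 521 s front -44.8 lat -49.4 49.0 yawslope 0.002
156 469 s front -50.8 lat -49.5 49.5 yawslope 0.001
168 152 s front -44.6 lat -21.7 21.7 yawslope -0.033
180 106 s front -44.6 lat -21.3 21.8 yawslope -0.106
192 346 s front -30.8 lat -21.8 21.9 yawslope -0.096
204 680 s front -44.5 lat -21.6 21.9 yawslope -0.105
216 158 s front -44.6 lat -13.9 17.5 yawslope -0.028
228 185 s front -44.6 lat -13.8 11.7 yawslope -0.003
centre z [200. 201. 202. 202. 203. 203. 203. 204. 204. 204. 204. 204. 205. 205.
 207. 212. 217. 222. 226. 230. 234.]
```

View pics/wrist8.png

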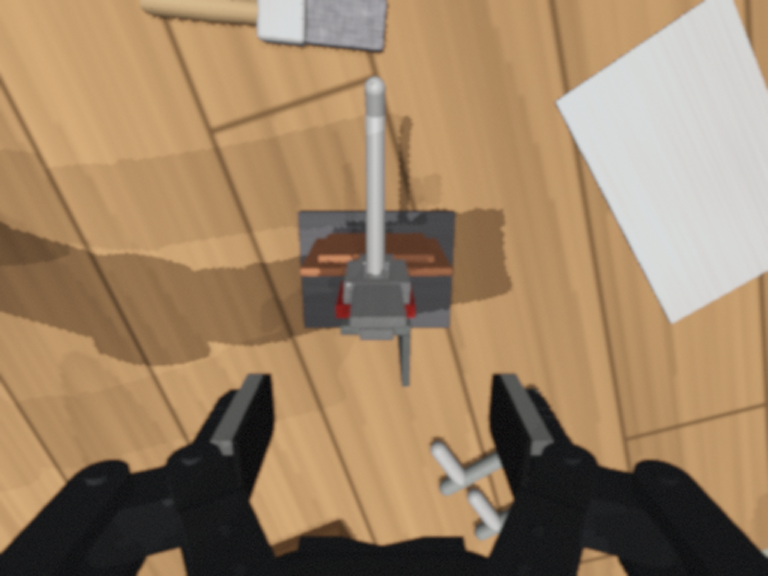

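View pics/s8c.png

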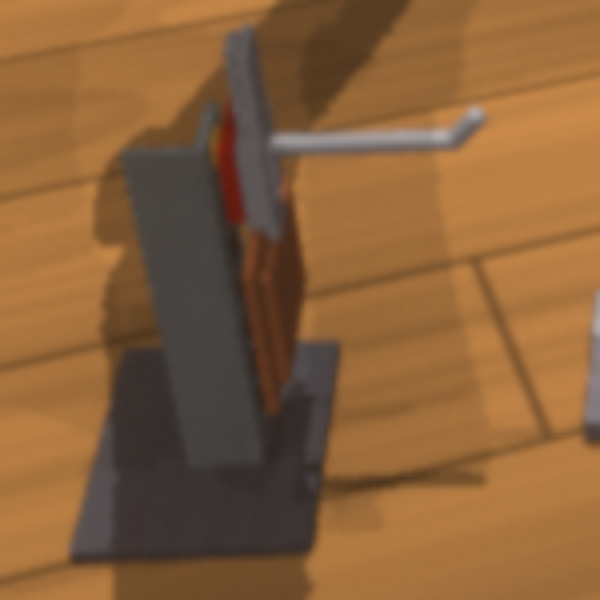

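Large and medium hang tight and square: front faces at -50.7 and -44.55, i.e. 6.1 mm apart. Now the small one.

Request:
drive_tool:
  deltas: "0.06 -0.03 0 0 0.0854; 0.3524 -0.119 0.062 66.5 0.0854; 0.3524 -0.119 0.062 66.5 0.0854; 0.3524 -0.119 0.062 66.5 0.0854; 0.3524 -0.119 0.062 66.5 0.0854; 0.3524 -0.119 0.062 66.5 0.0854; 0.3524 -0.119 0.062 66.5 0.0854; 0.3524 -0.119 0.062 66.5 0.0854; 0.3524 -0.119 0.062 66.5 0.0854; 0.3524 -0.119 0.062 66.5 0.0854"

```text
clock: 27.72
eef_pos: [530.5, 167.9, 249.5]
tool_rot: [3.141, 0.001, 0.115]
force: [0.3, -0.1, 0.1]
width: 85.6
```

Run:
```python
from h import *
p=imaging.get_image("wrist"); save(p,"wrist9.png")
X,ok=cloud(p); np.savez("pics/w9.npz",X=X,ok=ok,c=p["color"],E=p["extrinsics"])
import tabs; tabs.tabs("pics/w9.npz")
go(530.8,168.2,136.3,6.5)
```

```text
S 132 169 657 u 0.8..3.2 med 2.5 v -18.7..17.3 zmax 169.0 slope -0.003 world(u0) [533.8 168.6]
S 173 183 403 u -3.0..3.1 med 0.4 v -18.3..16.9 zmax 177.8 slope 0.000 world(u0) [533.5 168.6]
S 15 90 135 u -2.2..2.7 med 0.8 v -26.5..26.9 zmax 58.8 slope -0.007 world(u0) [533.5 169.5]
t=27.77 pos [530.6 167.8 249.7] yaw 6.54 F [ 0.  -0.4  1.1] w 85.4 q7 -1.92
DELTA [ 0.0003 -0.0004  0.1134] turn 0.0
```

View pics/wrist9.png

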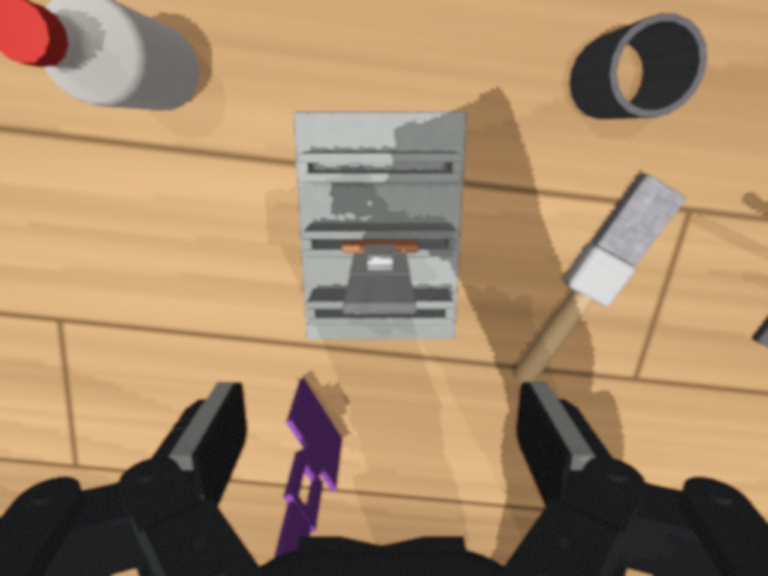

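The small paddle's tab end is at (380,310), centred between the fingers. Gripping it.

Request:
drive_tool:
  deltas: "-0.0005 -0.0002 0.05 0 0.08; -0.0005 -0.0002 0.1 0 0.07; -0.0005 -0.0002 0.1135 0 0.055; -0.0005 -0.0002 0.1135 0 0.04; -0.0005 -0.0002 0.1135 0 0.02; -0.0005 -0.0002 0.1135 0 0.0; -0.0005 -0.0002 0.1135 0 0.0"

```text
clock: 28.65
eef_pos: [530.9, 168.8, 137.6]
tool_rot: [-3.141, -0.002, 0.114]
force: [0.4, 0.7, 1.4]
width: 35.2
```

Run:
```python
from h import *
go(579.4,-80.9,240.5,73)
```

```text
t=28.65 pos [530.9 168.8 137.6] yaw 6.53 F [0.4 0.7 1.4] w 35.2 q7 -1.96
DELTA [ 0.02    0.2536 -0.1029] turn -66.5
```

Request:
drive_tool:
  deltas: "0 0 -0.03 0 0; 0 0.0 -0.07 0 0; 0 0.05 -0.103 0 0; 0 0.105 -0.103 0 0; 0.01 0.15 -0.103 -10 0; 0.015 0.2 -0.103 -20 0; 0.02 0.24 -0.103 -30 0; 0.02 0.2536 -0.103 -40 0; 0.02 0.2536 -0.103 -50 0; 0.02 0.2536 -0.103 -60 0; 0.02 0.2536 -0.103 -66.5 0; 0.02 0.2536 -0.103 -66.5 0"

```text
clock: 30.15
eef_pos: [578.8, -81.3, 239.7]
tool_rot: [-3.141, -0.0, 1.273]
force: [-0.2, 0.1, -2.9]
width: 34.8
```

```bash
python3 - <<'E'
from h import *
hs()
p=imaging.get_image("wrist"); save(p,"wrist10.png")
X,ok=cloud(p); np.savez("pics/w10.npz",X=X,ok=ok,c=p["color"],E=p["extrinsics"])
hs()
E
python3 held.py pics/w10.npz 79.6
```

```text
t=30.15 s=79.4 lat=0.47 zc=239.7 yaw=72.93 F_s=0.1 F_l=0.2 F_z=-2.9 w=34.8 rot [-3.1415 -0.      1.2729] tq [-0.02 -0.05 -0.  ]
t=30.20 s=79.5 lat=0.45 zc=239.7 yaw=72.89 F_s=-0.2 F_l=0.6 F_z=-1.4 w=34.5 rot [-3.1416e+00  1.0000e-04  1.2721e+00] tq [ 0.01 -0.02  0.01]
copper n 1528 z [111.3 143.1 209.8] lat [-27.2  26.7]
108 193 s front 81.4 lat -27.5 27.3 yawslope -0.002
120 285 s front 81.4 lat -27.7 27.7 yawslope -0.003
132 303 s front 81.5 lat -27.7 27.1 yawslope -0.001
144 357 s front 81.4 lat -27.8 26.9 yawslope 0.000
156 501 s front 81.3 lat -28.0 27.2 yawslope -0.001
168 195 s front 81.4 lat -11.2 10.7 yawslope -0.006
180 500 s front 81.4 lat -18.2 17.7 yawslope -0.000
192 264 s front 81.5 lat -18.1 17.8 yawslope 0.000
204 301 s front 81.5 lat -18.3 17.8 yawslope -0.004
216 501 s front 81.6 lat -18.2 17.8 yawslope -0.002
228 760 s front 81.6 lat -18.0 17.8 yawslope -0.004
centre z [150. 156. 161. 166. 170. 175. 179. 182. 186. 187. 187. 188. 188. 223.
 225. 227. 229. 230. 232. 234. 236.]
```

View pics/wrist10.png

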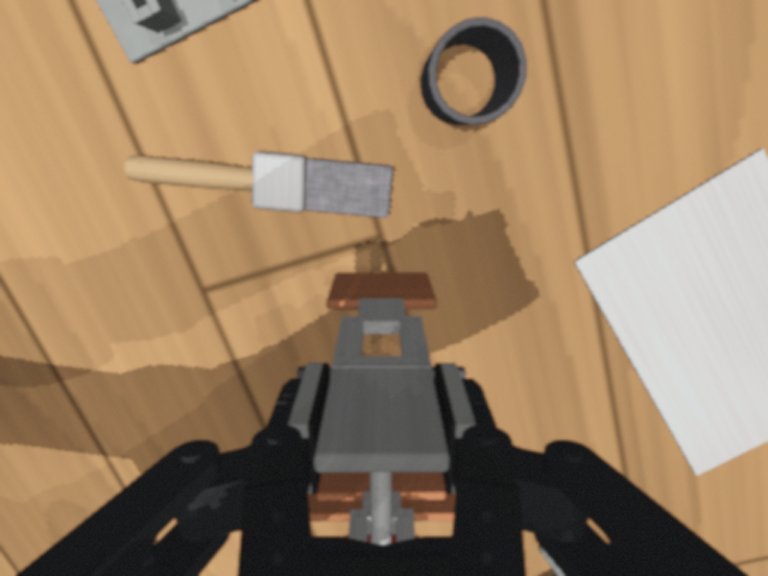

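The small paddle is held upright and centred, same height as the medium. Over the tip and down.

Request:
drive_tool:
  deltas: "0 0 -0.001 0 0; -0.02 0 -0.001 0 0; -0.05 0 -0.001 0 0; -0.08 0 -0.001 0 0; -0.099 0 -0.001 0 0; -0.1055 0 -0.001 0 0; -0.1055 0 -0.001 0 0; -0.1055 0 0.008 0 0; -0.1055 0 0.0135 0 0; -0.1055 0 0.0155 0 0; -0.1055 0 0.0162 0 0; -0.1055 0 0.0165 0 0"

```text
clock: 31.7
eef_pos: [548.3, -181.9, 223.2]
tool_rot: [3.141, -0.0, 1.275]
force: [0.3, 0.3, -1.3]
width: 34.9
```

Request:
drive_tool:
  deltas: "0 0 0.0004 0 0; 0 0 0.0008 0 0; 0 0 0.0008 0 0; 0 0 0.0008 0 0"

```text
clock: 32.2
eef_pos: [548.3, -182.0, 222.6]
tool_rot: [3.141, 0.0, 1.274]
force: [0.4, -0.7, -0.4]
width: 35.2
```

Run:
```python
from h import *
hs()
```

```text
t=32.20 s=-25.8 lat=0.15 zc=222.6 yaw=73.02 F_s=-0.5 F_l=-0.6 F_z=-0.4 w=35.2 rot [3.1411 0.     1.2744] tq [-0.03  0.06  0.04]
```

Request:
drive_tool:
  deltas: "0 0 0.0003 0 0; 0 0 0.0003 0 0; -0.005 0 0.0003 0 0; -0.009 0 0.0003 0 0; -0.011 0 0.0003 0 0; -0.011 0 0.0003 0 0"

```text
clock: 32.95
eef_pos: [545.4, -192.7, 222.4]
tool_rot: [3.14, -0.0, 1.274]
force: [0.5, 2.2, 4.4]
width: 34.9
```

Run:
```python
from h import *
hs()
```

```text
t=32.95 s=-36.8 lat=-0.20 zc=222.4 yaw=73.02 F_s=2.3 F_l=0.2 F_z=4.4 w=34.9 rot [ 3.1404e+00 -2.0000e-04  1.2744e+00] tq [ 0.55 -0.21 -0.03]
```

Request:
drive_tool:
  deltas: "-0.001 0 -0.0003 0 0; -0.002 0 -0.0003 0 0; -0.003 0 -0.0003 0 0; -0.003 0 -0.0003 0 0"

```text
clock: 33.45
eef_pos: [544.1, -195.4, 222.4]
tool_rot: [3.142, 0.0, 1.274]
force: [0.8, 3.3, 3.0]
width: 35.2
```

Run:
```python
from h import *
hs()
```

```text
t=33.45 s=-39.8 lat=0.29 zc=222.4 yaw=73.02 F_s=3.4 F_l=0.2 F_z=3.0 w=35.2 rot [3.1416 0.     1.2745] tq [ 0.66 -0.3   0.  ]
```

Request:
drive_tool:
  deltas: "-0.0005 0 0 0 0; -0.001 0 0 0 0; -0.0015 0 0 0 0; -0.0015 0 0 0 0"

```text
clock: 33.95
eef_pos: [543.7, -196.4, 222.4]
tool_rot: [-3.142, -0.0, 1.275]
force: [0.3, 4.8, 4.1]
width: 34.7
```

Run:
```python
from h import *
hs()
```

```text
t=33.95 s=-40.9 lat=0.33 zc=222.4 yaw=73.03 F_s=4.7 F_l=1.1 F_z=4.1 w=34.7 rot [-3.1416e+00 -5.0000e-04  1.2747e+00] tq [ 1.01 -0.28 -0.  ]
```

Request:
drive_tool:
  deltas: "-0.0005 0 0 0 0; -0.001 0 0 0 0; -0.0015 0 0 0 0; -0.002 0 0 0 0; -0.002 0 0 0 0"

```text
clock: 34.58
eef_pos: [543.7, -196.6, 222.4]
tool_rot: [3.142, -0.003, 1.276]
force: [1.2, 6.7, 3.2]
width: 35.0
```

Run:
```python
from h import *
hs()
```

```text
t=34.58 s=-41.1 lat=0.35 zc=222.4 yaw=73.09 F_s=6.8 F_l=0.8 F_z=3.2 w=35.0 rot [ 3.1415e+00 -2.9000e-03  1.2757e+00] tq [ 1.72 -0.43 -0.09]
```

Request:
drive_tool:
  deltas: "-0.0007 0 0 0 0; -0.0014 0 0 0 0; -0.002 0 0 0 0; -0.0026 0 0 0 0; -0.0026 0 0 0 0"

```text
clock: 35.2
eef_pos: [543.6, -196.7, 222.5]
tool_rot: [3.141, -0.006, 1.277]
force: [2.6, 11.9, 4.0]
width: 35.0
```

Run:
```python
from h import *
hs()
```

```text
t=35.20 s=-41.2 lat=0.37 zc=222.5 yaw=73.17 F_s=12.2 F_l=1.0 F_z=4.0 w=35.0 rot [ 3.1414 -0.006   1.2771] tq [ 2.62 -0.68 -0.17]
```

Holding about 12 N at the wrist. That's roughly 10 N on the stack after an estimated 2–3 N of sliding friction.

Request:
drive_tool:
  deltas: "0 0 0 0 0; 0 0 0 0 0; 0 0 0 0 0; 0 0 0 0 0; 0 0 0 0 0; 0 0 0 0 0"

```text
clock: 35.95
eef_pos: [543.6, -196.7, 222.5]
tool_rot: [3.141, -0.006, 1.277]
force: [2.2, 11.3, 3.8]
width: 34.6
```

Request:
drive_tool:
  deltas: "0.002 0 0 0 0; 0.0045 0 0 0 0; 0.0045 0 0 0 0; 0.0045 0 0 0 0.045; 0.0045 0 0 0 0.06; 0.0045 0 0 0 0.06; 0.0045 0 0 0 0.06; 0.0045 0 -0.02 0 0.06; 0.0045 0 -0.05 0 0.06; 0.0045 0 -0.09 0 0.07; 0.0045 0 -0.09 0 0.07"

```text
clock: 37.33
eef_pos: [545.5, -197.2, 315.5]
tool_rot: [3.135, 0.0, 1.274]
force: [-0.5, -0.6, 0.2]
width: 70.0
```

```bash
python3 - <<'E'
from h import *
hs()
p=imaging.get_image("wrist"); save(p,"wrist11.png")
X,ok=cloud(p); np.savez("pics/w11.npz",X=X,ok=ok,c=p["color"],E=p["extrinsics"])
p=imaging.get_image("scene"); save(p,"scene11.png",1.2); cv2.imwrite("pics/s11c.png",cv2.resize(p["color"][160:310,80:230,::-1],None,fx=4,fy=4))
E
python3 held.py pics/w11.npz -41.7
```

```text
t=37.33 s=-41.1 lat=-1.61 zc=315.5 yaw=73.01 F_s=-0.7 F_l=0.3 F_z=0.2 w=70.0 rot [3.1350e+00 3.0000e-04 1.2743e+00] tq [ 0.04 -0.01  0.02]
copper n 1771 z [ 83.4 142.3 163.1] lat [-48.   47.9]
72 27 s front -50.5 lat -49.1 48.4 yawslope 0.003
84 64 s front -44.5 lat -49.3 48.7 yawslope 0.004
96 179 s front -38.5 lat -49.4 48.5 yawslope 0.004
108 165 s front -38.5 lat -49.2 48.6 yawslope -0.004
120 200 s front -38.5 lat -49.4 48.5 yawslope -0.000
132 390 s front -38.8 lat -49.3 48.7 yawslope -0.001
144 437 s front -44.7 lat -49.3 48.8 yawslope 0.002
156 457 s front -50.7 lat -49.8 48.8 yawslope -0.008
168 138 s front -38.6 lat -18.3 21.5 yawslope -0.008
180 97 s front -38.6 lat -18.4 21.9 yawslope -0.062
192 300 s front -24.1 lat -18.4 21.8 yawslope -0.057
204 309 s front -27.8 lat -18.5 22.2 yawslope -0.105
216 224 s front -38.6 lat -18.2 17.5 yawslope -0.001
228 264 s front -38.7 lat -18.2 17.3 yawslope 0.001
centre z [200. 201. 202. 202. 203. 203. 203. 204. 204. 204. 204. 205. 205. 205.
 207. 212. 217. 222. 226. 231. 234.]
```

View pics/wrist11.png

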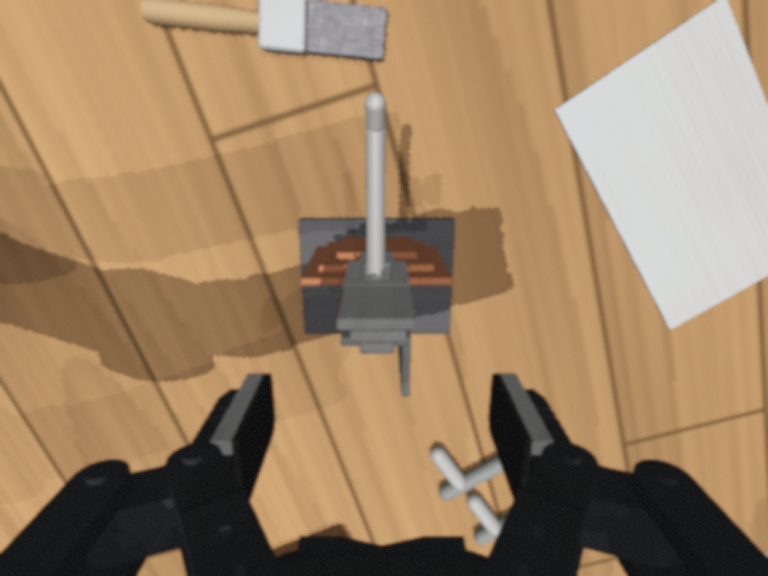

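View pics/s11c.png

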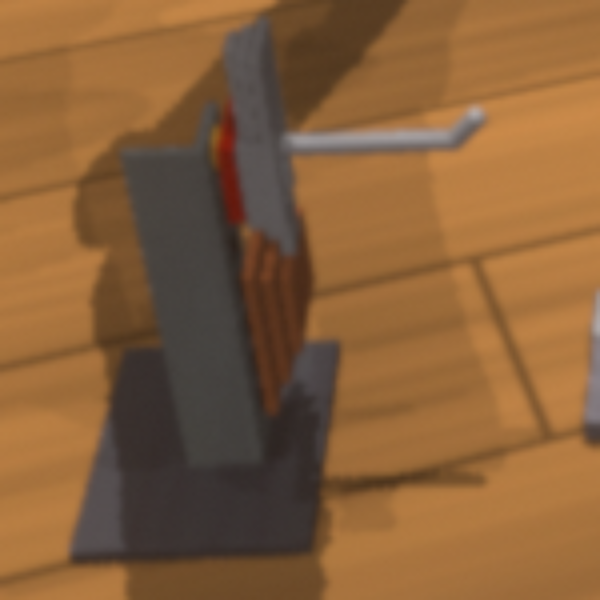

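View pics/scene11.png

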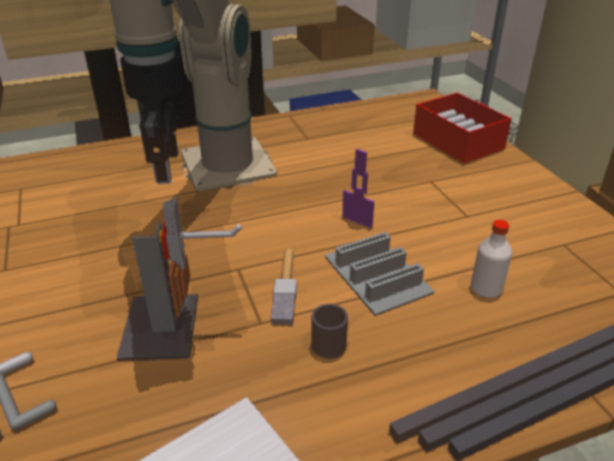

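All three hang upright and tight: front faces at -50.7, -44.6 and -38.6 mm. The gripper is clear above, the rack is empty, and the pipe, bottle and brush are standing as they were. Handing in.

```bash
python3 -c "
from h import *
hs(); print(ctrl.finish_job())"
```

```text
t=37.42 s=-41.7 lat=0.46 zc=312.3 yaw=73.02 F_s=0.2 F_l=-0.3 F_z=-0.9 w=70.0 rot [3.1414e+00 5.0000e-04 1.2744e+00] tq [-0.01  0.02  0.02]
the job is handed in; nothing more can be done
None
```

I hung all three copper paddles on the hook in order (large, medium, small) and handed the job in at 37.4 s of the 72 s allowed.

- **Setting down:** each paddle was lowered onto the arm until the vertical force showed the arm was carrying it.
- **Push:** each was pushed back and held steady for at least 0.6 s at 11.5–12.4 N measured at the wrist. I estimate 9–11 N of that reached the stop or the paddle behind, because an estimated 2–3 N goes into sliding friction on the arm. I could not measure the contact force itself. No reading came near 20 N.
- **Final position:** the last wrist-camera depth check put the front faces at -50.7, -44.6 and -38.6 mm along the arm, against the stop face at -56.8 mm. That means the paddles are touching each other and the stop, and all three look upright and square.
- **Surroundings:** the rack is empty. The pipe piece, bottle, brush and purple look-alike looked undisturbed in the last pictures, though I judged this by eye. The gripper was open, about 50 mm above the tabs, and felt no load.
- **Disagreements:** the top and scene cameras placed the hook arm about 3 mm to either side of the wrist camera's line. I used the wrist camera's line, and all three eyes went over the hook without contact. No check failed.

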